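Put the tinsmith's tools back on their outlines

ROBOT

A 6-joint arm with a two-finger parallel gripper is mounted at the origin on the work surface. World frame = base frame: x ahead of the robot, y to its left, z up, the work surface at z = 0. Lengths are in mm, angles in rad, forces in N, time in s.
With the tool pointing down it reaches from about 325 to 900 mm from the base axis. Payload 3.5 kg.
Tool frame: the origin (TCP) lies on the mounting face of the last link; the fingertips stand 173 mm ahead of it and the grasp point (between the pads) lies 155 mm ahead of it; z points along the fingers, y is the direction in which the jaws open and shut (so a half turn about z gives the same grasp; the last joint's range is limited). The gripper opens to 85 mm and grips with 20 to 120 N. Pads are 22 mm wide; open, the fingers measure 114 mm over their backs; the gripper's body (76 mm by 85 mm) begins 54 mm behind the grasp point. The pads swing forward as they close: fully open they stand 13 mm farther back than shut.
Start: joints at [1.014, 0.276, -0.026, 1.268, 0, 1.467], TCP at [273.996, 561.737, 404.713] pointing down, gripper open.
Joint ranges: [-3.12, 3.12], [-0.85, 1.88], [-1.08, 1.24], [-1.95, 2.15], [-1.57, 1.53], [-3.14, 3.14]. Speed limits (rad/s): [2.57, 2.57, 3.14, 3.14, 3.14, 3.14].

INTERFACE

Orientations are given as a rotation vector (axis times angle).
In Python, from rig import sense, grab_frame, camera_model, workorder gives the robot as it stands.
- The arm moves only by the tool arm_command, never from a script. Its argument "commands" is one flat list of numbers, 4 for each row, row after row: the shift along the world's x, y, z in units of 0.04 m (1.0 is 0.04 m), then the turn about the world's z in units of 0.08 rad (1.0 is 0.08 rad). A call has 1 to 12 rows; each row shifts and turns the pose as measured when the row begins; what a row does not reach is not made up. A row lasts 1/10 s, in which the tool goes at most 50 mm and 8.59 degrees, less where a joint would pass 70% of its speed; a pose out of reach is approached as far as the arm can. A call with a number of a shift or a turn outside -1 to 1 is refused whole. A call with a gripper value outside its range is refused whole. "gripper" is the gripper command: -1 is shut, 1 is fully open, values between are in proportion, set as the call begins (left out, the last holds). The fingers move at their own pace and stop on an object; the grip force is fixed at half the most. Time passes only in rows, so rows that do not move let the fingers close. It gives the time, the measured TCP pose, the force and the opening at its end, in the units of the state.
- sense(): the state, without advancing time (a new reading comes with each control period).
- grab_frame(name): name is "scene" or "top" or "wrist"; returns (picture, depth): 384x512x3 uint8, blue, green, red; 384x512 float32, mm along the optical axis (not along the pixel's ray), 0 where there is no reading.
- camera_model(name): a dict with "vertical_fov" (degrees; the focal length in pixels is half the picture's height over the tangent of half this angle, whatever the lens; pixels are square), "cx", "cy" (the principal point, pixels), "xyz" and "orientation" of the camera in the world. Camera axes: x right, y down, z forward; pixel columns grow to the right and rows downward; lengths in mm; the calibration is good to about 2 mm. A picture is of the moment at which its call begins: read the wrist's pose just before it. camera_model takes no time and is no camera call; for the wrist camera it gives the pose at the moment of the call.
- workorder.job_done(): hands the job in, once; it reports no verdict.
The state is a dict: "time": time; "joints": joint angles; "qd": joint speeds; "effort": joint torques, N m; "eef_pos": TCP position; "ee_rot": TCP orientation; "contact_force": force on the tool from outside, world axes, zero at the start; "moment": the same for the moment, N m; "width": finger opening in mm.
Only numpy, scipy, OpenCV 4.12 (cv2) and the standard library are available. Lean on these libraries where they do the work, as an engineer would, in place of code of your own. Each camera call takes 0.05 s, during which the arm holds its last target. There are 200 camera calls.

TASK

Tidy the tinsmith's bench: lay the hammer, the pliers, the round doming block and the square bench block each on the plywood rest that bears its own outline. Each must lie flat on its rest and cover its outline neatly, turned the way the outline shows, with the hammer's head and the pliers' jaws at the matching end. Leave all four lying still and let go of.

Things in the scene. Friction and masses are not known exactly. Their poses are not given: they have to be found in the camera images.
- hammer: stubby hammer lying flat, 130 mm long, about 0.34 kg (balance point near x = +37 mm). Wooden handle 24 mm wide and 24 mm high from x = -65 to +41 mm (grip it across y, close to the head); steel head from +41 to +65 mm, 66 mm wide in y, 24 mm high. Origin: centre of the underside, midway along its length; x points to the head, z up.
- hammer_head (a point): centre of the hammer's head, 53 mm along the hammer's x from its origin and 12 mm up
- pliers: small closed rigid pliers lying flat, 130 mm long, 14 mm thick, about 0.16 kg: dark steel joint and jaws, two orange grips. Origin: centre of the underside, midway along its length; x points to the jaws, z up. Joint: flat-sided block 26 mm wide in y, x = +4 to +34 mm (grip it here, near the balance point); jaws 20 mm wide, on to +65 mm; grips back to -65 mm, 50 mm across.
- pliers_jaws (a point): middle of the pliers' jaws, 49 mm along the pliers' x from its origin and 7 mm up
- dome: round steel doming block, 56 mm diameter, 30 mm high: straight sides for the lower 18 mm, rounded top; about 0.42 kg. Origin: centre of its underside, z up.
- block: square dark steel bench block, 56 x 56 mm, 24 mm high, about 0.58 kg. Origin: centre of its underside; x and y along its sides, z up.
- rest_hammer: fixed plywood slab, 140 x 84 mm, 10 mm thick (its top is 10 mm above the table), flush in its top the dark outline of the hammer. Origin: centre of its underside, directly below the centre of the outline. x points to the head end of the outline.
- rest_pliers: fixed plywood slab, 140 x 84 mm, 10 mm thick (its top is 10 mm above the table), flush in its top the dark outline of the pliers. Origin: centre of its underside, directly below the centre of the outline. x points to the jaw end of the outline.
- rest_dome: fixed plywood slab, 84 x 84 mm, 10 mm thick (its top is 10 mm above the table), flush in its top the dark outline of the round doming block (a 60 mm disc). Origin: centre of its underside, directly below the centre of the outline.
- rest_block: fixed plywood slab, 84 x 84 mm, 10 mm thick (its top is 10 mm above the table), flush in its top the dark outline of the square bench block (a 60 mm square). Origin: centre of its underside, directly below the centre of the outline. x and y along its sides.

How it is judged:
By the outcome, as a careful person would: the job done as asked, in the order asked, and still so for the second after the job is handed in, with the robot touching nothing.
It also fails if it takes over 115 s, if anything falls off the work surface, if the arm or the gripper's body presses on something with over 40 N, if the wrist force passes 120 N, or if a joint passes its speed limit or range.

## Working session

There is one attempt and no reset: what is moved stays moved. The work goes in short steps, Python scripts to look and compute and a tool call to move; the robot and the scene stay as the last step left them, time stands still between calls to the robot, and variables do not carry over. Pictures are saved under pics/ and viewed, about 12 in all and at most 16, crops included, and the job is handed in when it is done.

Besides the shell and the picture viewer there is one more tool, called as name(argument=value, ...) on one line, values as JSON. arm_command: Moves the arm, as the interface text tells. Shifts and turns lie within -1 to 1; 1 stands for 0.04 m of shift or 0.08 rad of turn. Its arguments: {"type":"object","properties":{"commands":{"type":"array"},"gripper":{"type":"number"}},"required":["commands"]}

```bash
ls; mkdir -p pics; cat > h.py <<'E'
import numpy as np, cv2
from scipy.spatial.transform import Rotation as R
from rig import sense, grab_frame, camera_model, workorder
def cam(n):
    m=camera_model(n); f=192/np.tan(np.radians(m["vertical_fov"])/2)
    return m,f
def ray(n,px,z,m=None):
    """pixels (N,2) -> world points on plane z"""
    m=m or camera_model(n); f=192/np.tan(np.radians(m["vertical_fov"])/2)
    px=np.atleast_2d(np.asarray(px,float))
    d=np.c_[(px[:,0]-m["cx"])/f,(px[:,1]-m["cy"])/f,np.ones(len(px))]
    o=np.array(m["orientation"],float)
    Rm=R.from_rotvec(o).as_matrix() if o.size==3 else o.reshape(3,3)
    d=d@Rm.T; c=np.array(m["xyz"],float)
    return c+d*((z-c[2])/d[:,2])[:,None]
E
python3 - <<'E'
from h import *
for n in("scene","top","wrist"): print(n,camera_model(n))
p,d=grab_frame("top"); cv2.imwrite("pics/top0.png",p); np.save("top0d.npy",d)
p,d=grab_frame("scene"); cv2.imwrite("pics/scene0.png",p)
print(sense())
E
```

```text
pics
scene {'vertical_fov': 47.572551917825734, 'cx': 249.79197189881077, 'cy': 186.29222110884356, 'xyz': array([1514.62711162, -164.43581823,  740.33520051]), 'orientation': array([-1.78468561, -1.48665205,  0.75465936])}
top {'vertical_fov': 45.08953403415547, 'cx': 254.2726246387868, 'cy': 191.91378324300425, 'xyz': array([ 486.52507625,   26.22179146, 1044.23658275]), 'orientation': array([-2.22351563,  2.17892962, -0.1119825 ])}
wrist {'vertical_fov': 59.84590929424774, 'cx': 256.1038098434664, 'cy': 191.9844932149092, 'xyz': array([209.88971949, 592.13409871, 371.71388488]), 'orientation': array([2.45578462, 1.53479405, 0.21377977])}
{'time': 0.1, 'joints': array([ 1.01361661e+00,  2.77050371e-01, -2.77920645e-02,  1.26801122e+00,
        1.66420785e-05,  1.46741273e+00]), 'qd': array([ 5.50340219e-04, -4.57421053e-04,  2.58417935e-03,  7.57681528e-05,
       -1.85995678e-04,  1.47400334e-03]), 'effort': array([ 2.71488780e-04, -4.46709180e+01,  2.96128160e+01,  8.41164845e-03,
       -1.11661370e-04, -9.03944908e-06]), 'eef_pos': array([273.78408432, 561.42056582, 403.65247316]), 'ee_rot': array([-7.06566727e-01, -3.06040323e+00,  3.04783977e-03]), 'contact_force': array([-0.89768703, -0.01631347,  0.81107616]), 'moment': array([-0.02759235,  0.04586872, -0.04667892]), 'width': 85.46359484334309}
```

View pics/top0.png

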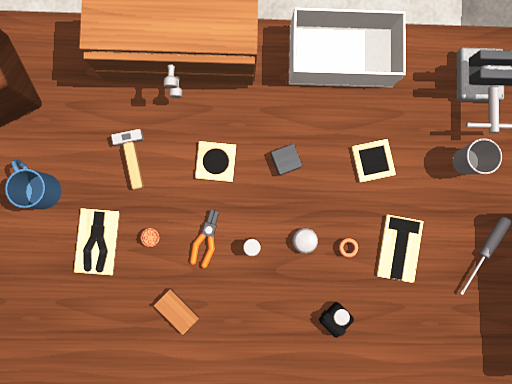

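View pics/scene0.png

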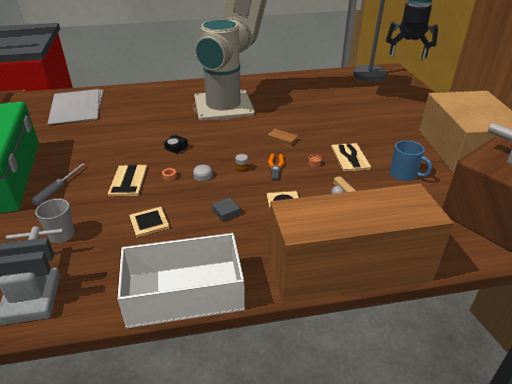

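Top view: up = +x, left = +y. Hammer is at px (130,155) with its head up, pliers at (205,238) with jaws up, dome at (305,240) and block at (286,160). The rests are pliers (97,241), dome (216,161), block (373,160) and hammer (401,248).

```bash
cat >> h.py <<'E'
def comp(mask,off=(0,0)):
    n,l,s,c=cv2.connectedComponentsWithStats(mask.astype(np.uint8)); k=1+np.argmax(s[1:,4])
    ys,xs=np.nonzero(l==k); return np.c_[xs+off[0],ys+off[1]].astype(float)
def axis(P):
    """centre of min-area rect, axes, size (mm) of world points"""
    (cx,cy),(w,h),a=cv2.minAreaRect(P[:,:2].astype(np.float32))
    if w<h: a+=90; w,h=h,w
    return np.array([cx,cy]),np.radians(a),(w,h)
E
python3 - <<'E'
from h import *
p=cv2.imread("pics/top0.png"); d=np.load("top0d.npy"); hsv=cv2.cvtColor(p,cv2.COLOR_BGR2HSV).astype(int)
m,f=cam("top")
H,S,V=hsv[...,0],hsv[...,1],hsv[...,2]
def roi(n,x0,y0,x1,y1,mask,z):
    px=comp(mask[y0:y1,x0:x1],(x0,y0)); P=ray("top",px,z)
    c,a,s=axis(P); mu=P.mean(0)[:2]
    print(n,len(px),"rect",c.round(1),"ang",round(np.degrees(a),1),"size",np.round(s,1),"mean",mu.round(1)); return P
for q in [(130,155),(126,136),(216,150),(286,160),(373,145),(205,255),(305,240),(401,220),(85,215)]: print(q,hsv[q[1],q[0]],d[q[1],q[0]])
ply=(V>190)&(S<110)
dark=V<60
for n,b in dict(hammer=(372,208,428,290),pliers=(70,202,124,280),dome=(190,135,242,188),block=(346,134,402,188)).items():
    roi("rest_"+n,*b,ply|dark,10); roi("outl_"+n,*b,dark,10)
roi("block",262,138,310,180,(S<90)&(V<150),24)
roi("dome",285,222,325,262,(S<60)&(V>90),24)
roi("hammer",105,120,150,195,((S<90)&(V>60))|((V>150)&(H>15)),24)
roi("head",105,120,150,150,(S<60)&(V>60),24)
roi("handle",115,145,150,195,((V>150)&(H>15)),24)
roi("pliers",185,200,225,272,((S<80))|((H<18)&(S>190)&(V>170)),14)
E
python3 - <<'E'
import cv2
p=cv2.imread("pics/top0.png")
a=cv2.resize(p[110:290,60:260],None,fx=4,fy=3.3,interpolation=cv2.INTER_CUBIC); cv2.imwrite("pics/c1.png",a)
E
```

```text
(130, 155) [ 23  86 252] 1020.09143
(126, 136) [130   6 133] 1023.09454
(216, 150) [165  12  41] 1045.8204
(286, 160) [150   4 127] 1032.5391
(373, 145) [ 30  38 255] 1054.2367
(205, 255) [  9 210 174] 1026.127
(305, 240) [  9   7 246] 1011.8647
(401, 220) [150   7  37] 1042.9971
(85, 215) [ 27  34 255] 1020.36096
rest_hammer 2227 rect [ 439.4 -336.4] ang 170.6 size [140.6  84.6] mean [ 439.  -336.3]
outl_hammer 845 rect [ 438.4 -336. ] ang 170.4 size [132.2  66.5] mean [ 450.5 -338.3]
rest_pliers 2322 rect [442.9 341.4] ang 176.4 size [140.8  87.7] mean [443.  339.7]
outl_pliers 725 rect [442.1 342.2] ang 2.4 size [129.6  47.9] mean [438.8 340.8]
rest_dome 1343 rect [627.1  83.4] ang 85.6 size [86.7 84.9] mean [626.4  82.1]
outl_dome 495 rect [626.7  83.2] ang 1.3 size [54.3 53.8] mean [626.9  82.7]
rest_block 1287 rect [ 637.2 -275.8] ang 13.0 size [84.9 84.5] mean [ 636.8 -276. ]
outl_block 612 rect [ 637.2 -275.7] ang 103.1 size [56.7 56.5] mean [ 637.1 -275.7]
block 643 rect [633. -75.] ang 112.0 size [57.4 56.3] mean [632.9 -75. ]
dome 498 rect [ 454.1 -119.9] ang 90.8 size [53.1 52.7] mean [ 453.7 -119.6]
hammer 838 rect [623.6 266.3] ang 13.6 size [130.4  69.1] mean [639.5 270.3]
head 362 rect [673.9 278.3] ang 103.6 size [68.7 26.9] mean [674.3 278.2]
handle 441 rect [609. 263.] ang 13.6 size [100.3  21.8] mean [609.2 263.2]
pliers 470 rect [455.2 100.2] ang 170.3 size [129.4  48.4] mean [461.7  96.7]
```

arm_command(commands=[0.78,-0.6,-0.2,0.72,0.78,-0.6,-0.2,0.72,0.78,-0.6,-0.2,0.72,0.78,-0.6,-0.2,0.72,0.78,-0.6,-0.2,0.72,0.78,-0.6,-0.2,0.72,0.78,-0.6,-0.2,0.72,0.78,-0.6,-0.2,0.72,0.78,-0.6,-0.2,0.72,0.78,-0.6,-0.2,0.72,0.78,-0.6,-0.2,0.72,0.78,-0.6,-0.2,0.72], gripper=0.3)

```text
time: 1.3
eef_pos: [654.6, 263.1, 298.5]
ee_rot: [0.432, -3.103, 0.007]
contact_force: [0.3, 1.7, 0.6]
width: 55.8
```

```bash
cat >> h.py <<'E'
def status():
    s=sense(); r=R.from_rotvec(s["ee_rot"]).as_matrix(); y=np.degrees(np.arctan2(r[1,1],r[0,1]))
    print("t",round(s["time"],2),"pos",s["eef_pos"].round(1),"jaw",round(y,2),"tilt",round(np.degrees(np.arccos(-r[2,2])),2),"F",s["contact_force"].round(1),"w",round(s["width"],1),"j",s["joints"].round(2)); return s,y
def go(x=None,y=None,z=None,yaw=None):
    """print remaining shift in units of move and turn"""
    s,a=status(); p=s["eef_pos"]; t=[p[0] if x is None else x,p[1] if y is None else y,p[2] if z is None else z]
    da=0 if yaw is None else (yaw-a+90)%180-90
    u=np.r_[(np.array(t)-p)/40,np.radians(da)/0.08]; print("need units",u.round(2))
def wrist(name):
    m=camera_model("wrist"); p,d=grab_frame("wrist"); cv2.imwrite(f"pics/{name}.png",p); np.savez(name,p=p,d=d,m=np.array(m,dtype=object)); return m,p,d
E
python3 - <<'E'
from h import *
status(); m,p,d=wrist("w1"); print(m)
E
```

```text
t 1.3 pos [654.6 263.1 298.5] jaw 105.85 tilt 0.59 F [0.3 1.7 0.6] w 55.8 j [ 0.29  0.48  0.04  1.14 -0.    0.01]
{'vertical_fov': 59.84590929424774, 'cx': 256.1038098434664, 'cy': 191.9844932149092, 'xyz': array([586.02781195, 243.86221182, 267.37880587]), 'orientation': array([1.78361426, 2.36146841, 0.31852893])}
```

View pics/w1.png

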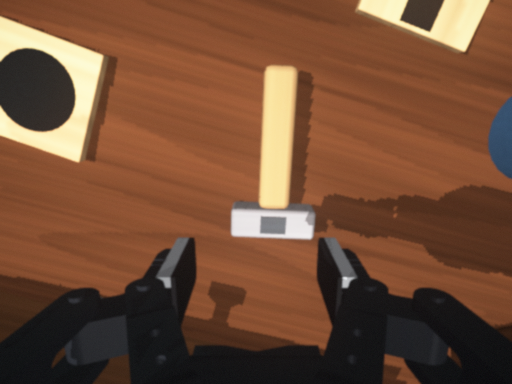

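The wrist view shows the hammer with its handle at px (280,130) and head at (272,220), plus the dome rest at top left.

```bash
cat >> h.py <<'E'
def seg(p,m,n,box,mask,z):
    x0,y0,x1,y1=box; px=comp(mask[y0:y1,x0:x1],(x0,y0)); P=ray("wrist",px,z,m); c,a,s=axis(P)
    print(n,len(px),"rect",c.round(1),"ang",round(np.degrees(a),1),"size",np.round(s,1),"mean",P.mean(0)[:2].round(1)); return P
def chan(p):
    h=cv2.cvtColor(p,cv2.COLOR_BGR2HSV).astype(int); return h[...,0],h[...,1],h[...,2]
E
python3 - <<'E'
from h import *
q=np.load("w1.npz",allow_pickle=True); p,m=q["p"],q["m"].item(); H,S,V=chan(p)
seg(p,m,"hammer",(220,55,330,250),((S<60)&(V>80))|((V>150)&(S<140)),24)
seg(p,m,"head",(220,195,330,250),(S<60)&(V>80),24)
seg(p,m,"handle",(250,55,310,200),(V>150)&(S<140),24)
seg(p,m,"outl_dome",(0,30,100,150),(V<60),10)
go(650.7,273.1,None,103.6)
E
```

```text
hammer 7382 rect [622.1 268. ] ang 14.0 size [128.7  65.4] mean [631.2 270.4]
head 2703 rect [669.7 280.2] ang 103.5 size [64.9 28.7] mean [670.4 280.1]
handle 4349 rect [606.4 264.4] ang 13.6 size [96.6 23.5] mean [604.3 263.9]
outl_dome 4762 rect [624.9  85.2] ang 4.2 size [56.9 53.3] mean [624.2  83.9]
t 1.35 pos [658.9 259.  296.7] jaw 105.65 tilt 0.6 F [ 4.7 -0.5 -1.2] w 55.6 j [ 0.28  0.49  0.05  1.14 -0.01  0.01]
need units [-0.21  0.35  0.   -0.45]
```

arm_command(commands=[-0.2,0.35,-0.5,-0.45,0,0,-0.4,0,0,0,-0.4,0,0,0,0,0,0,0,0,0])

```text
time: 1.85
eef_pos: [652.4, 269.9, 239.5]
ee_rot: [0.358, -3.111, 0.015]
contact_force: [-0.4, 0.1, -0.3]
width: 55.3
```

```bash
python3 - <<'E'
from h import *
go(649.5,274,177,103.6); 
m,p,d=wrist("w2"); H,S,V=chan(p)
seg(p,m,"handle",(180,0,350,384),(V>150)&(S<140)&(H>12),24)
status()
E
```

```text
t 1.85 pos [652.4 269.9 239.5] jaw 103.11 tilt 0.79 F [-0.4  0.1 -0.3] w 55.3 j [ 0.3   0.53 -0.01  1.04 -0.01  0.07]
need units [-0.07  0.1  -1.56  0.11]
handle 7690 rect [609.3 265.5] ang 13.5 size [102.2  23.3] mean [605.8 264.6]
t 1.9 pos [652.1 269.9 239.3] jaw 103.12 tilt 0.82 F [-0.5 -0.6 -0.2] w 55.3 j [ 0.3   0.53 -0.01  1.04 -0.01  0.07]
```

arm_command(commands=[-0.1,0.13,-0.6,0.1,0,0,-0.5,0,0,0,-0.35,0,0,0,0,0,0,0,0,0])

```text
time: 2.4
eef_pos: [650.0, 276.9, 185.8]
ee_rot: [0.373, -3.118, 0.012]
contact_force: [-0.9, -0.5, -0.0]
width: 55.4
```

```bash
python3 - <<'E'
from h import *
go(648.5,274.7,177,103.6)
E
```

```text
t 2.4 pos [650.  276.9 185.8] jaw 103.65 tilt 0.44 F [-0.9 -0.5 -0. ] w 55.4 j [ 0.31  0.58 -0.06  0.93 -0.01  0.07]
need units [-0.04 -0.05 -0.22 -0.01]
```

arm_command(commands=[-0.04,-0.05,-0.22,0,0,0,0,0])

```text
time: 2.6
eef_pos: [649.1, 274.9, 178.4]
ee_rot: [-0.373, 3.118, -0.011]
contact_force: [-1.0, 0.4, -0.1]
width: 55.6
```

arm_command(commands=[0,0,0,0,0,0,0,0,0,0,0,0,0,0,0,0,0,0,0,0], gripper=-1)

```text
time: 3.1
eef_pos: [649.9, 275.0, 180.0]
ee_rot: [-0.372, 3.115, -0.01]
contact_force: [-0.1, -0.3, -0.1]
width: 22.5
```

```bash
python3 - <<'E'
from h import *
status(); m,p,d=wrist("w3")
E
```

```text
t 3.1 pos [649.9 275.  180. ] jaw 103.63 tilt 0.44 F [-0.1 -0.3 -0.1] w 22.5 j [ 0.31  0.59 -0.06  0.92 -0.01  0.07]
```

View pics/w3.png

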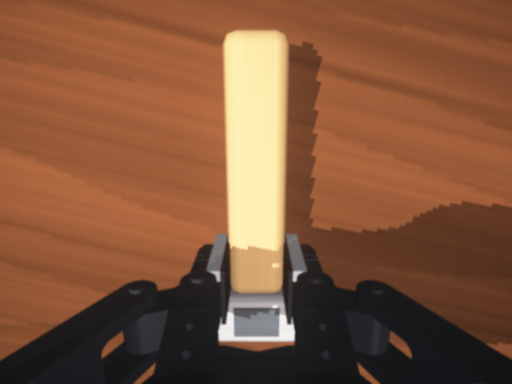

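arm_command(commands=[0,0,0.5,0,0,0,0.9,0,0,0,0.9,0,-0.27,-0.9,0.3,-0.3,-0.27,-0.9,0,-0.3,-0.27,-0.9,0,-0.3,-0.27,-0.9,0,-0.3,-0.27,-0.9,0,-0.3,-0.27,-0.9,0,-0.3,-0.27,-0.9,0,-0.3,-0.27,-0.9,0,-0.3,-0.27,-0.9,0,-0.3])

```text
time: 4.35
eef_pos: [541.8, -56.1, 276.2]
ee_rot: [0.035, -3.126, 0.013]
contact_force: [0.4, -0.1, -3.7]
width: 22.4
```

```bash
python3 - <<'E'
from h import *
q=np.load("w3.npz",allow_pickle=True); p,m=q["p"],q["m"].item(); H,S,V=chan(p)
P=seg(p,m,"handle",(200,0,310,225),(V>150)&(S<140)&(H>12),24)
u=np.array([np.cos(np.radians(13.6)),np.sin(np.radians(13.6))]); n=np.array([-u[1],u[0]])
T=np.array([649.9,275]); l=(P[:,:2]-T)@u; w=(P[:,:2]-T)@n
print("tail",np.percentile(l,[0,1,2]),"-> origin at",l.min()+65,"lat",np.percentile(w,[1,99]))
t=np.radians(-9.5);d=-(l.min()+65)
go(439+d*np.cos(t),-336.3+d*np.sin(t),None,80.5)
E
```

```text
handle 12044 rect [594.9 260.6] ang 13.7 size [70.8 22.8] mean [592.6 260.1]
tail [-92.21911866 -91.29002393 -90.66756127] -> origin at -27.219118658650757 lat [-12.19578494  10.10300112]
t 4.35 pos [541.8 -56.1 276.2] jaw 91.3 tilt 0.99 F [ 0.4 -0.1 -3.7] w 22.4 j [-0.22  0.24 -0.36  0.98 -0.01 -0.24]
need units [-1.9  -7.12  0.   -2.36]
```

arm_command(commands=[-0.2,-0.8,0,-0.3,-0.2,-0.8,0,-0.3,-0.2,-0.8,0,-0.3,-0.2,-0.8,0,-0.3,-0.2,-0.8,0,-0.3,-0.2,-0.8,0,-0.3,-0.2,-0.8,0,-0.3,-0.2,-0.8,0,-0.3,0,-0.2,0,0,0,0,0,0,0,0,0,0])

```text
time: 5.45
eef_pos: [466.0, -331.9, 268.0]
ee_rot: [-0.287, -3.096, 0.001]
contact_force: [0.5, 1.1, -3.3]
width: 22.5
```

```bash
python3 - <<'E'
from h import *
go(466.1,-340.8,None,80.5)
m,p,d=wrist("w4"); status()
E
```

```text
t 5.45 pos [ 466.  -331.9  268. ] jaw 79.42 tilt 1.84 F [ 0.5  1.1 -3.3] w 22.5 j [-0.73  0.3  -0.3   0.99 -0.02 -0.54]
need units [ 0.   -0.22  0.    0.24]
t 5.5 pos [ 466.1 -331.5  267.9] jaw 79.45 tilt 1.86 F [ 0.7  0.4 -4.2] w 22.7 j [-0.73  0.3  -0.3   0.99 -0.02 -0.54]
```

View pics/w4.png

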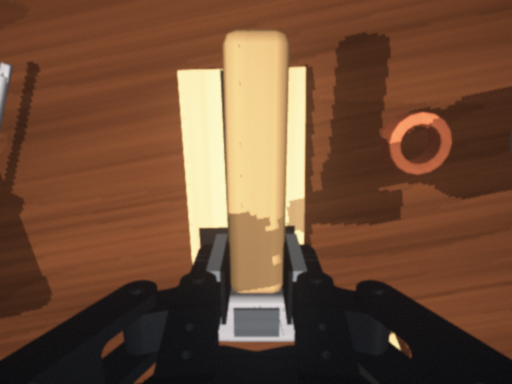

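The hammer hangs over its rest; the rest's tail-end corners are at px (178,70) and (306,68).

```bash
python3 - <<'E'
from h import *
q=np.load("w4.npz",allow_pickle=True); p,m=q["p"],q["m"].item(); H,S,V=chan(p)
c=ray("wrist",[(178.5,70),(305.5,67.5),(190.5,240),(301,240)],10,m)[:,:2]; print(c.round(1))
f=lambda v:np.degrees(np.arctan2(v[1],v[0]))
print("width",np.linalg.norm(c[1]-c[0]),"angles L",f(c[2]-c[0]),"R",f(c[3]-c[1]),"end",f(c[0]-c[1])+90)
mid=(c[0]+c[1])/2; u=np.array([np.cos(np.radians(-9.5)),np.sin(np.radians(-9.5))]); print("centre",mid+70*u)
r=R.from_rotvec(sense()["ee_rot"]).as_matrix(); print("tool z",r[:,2].round(4))
print(m["xyz"])
E
```

```text
[[ 362.8 -364.6]
 [ 376.4 -283.7]
 [ 478.9 -384.2]
 [ 493.7 -304.6]]
width 82.0798416426997 angles L -9.572031671140026 R -10.089405477029391 end -9.541705806568032
centre [ 438.66259509 -335.71430381]
tool z [-0.0323  0.0022 -0.9995]
[ 395.31942972 -318.87741204  238.40636161]
```

```bash
cat >> h.py <<'E'
L=162
def gp(s=None):
    s=s or sense(); r=R.from_rotvec(s["ee_rot"]).as_matrix(); return s["eef_pos"]+L*r[:,2]+[0,0,L],r[:,2]
def gog(x=None,y=None,z=None,yaw=None):
    """as go, but x,y are where the grasp point shall be (z: equivalent TCP height)"""
    s,a=status(); g,t=gp(s); T=np.array([g[0] if x is None else x,g[1] if y is None else y,g[2] if z is None else z])
    da=0 if yaw is None else (yaw-a+90)%180-90
    print("grasp",g.round(1),"toolz",t.round(4),"need units",np.r_[(T-g)/40,np.radians(da)/0.08].round(2))
E
python3 - <<'E'
from h import *
g,t=gp(dict(eef_pos=np.array([649.9,275,180]),ee_rot=np.array([-.372,3.115,-.01]))); print("at pick",g,t)
tail=np.array([649.9,275])-91.8*np.array([np.cos(np.radians(13.6)),np.sin(np.radians(13.6))])
d=np.linalg.norm(g[:2]-tail)-65; print("d",d)
t=np.radians(-9.6); gog(438.8+d*np.cos(t),-336+d*np.sin(t),215,80.4)
E
```

```text
at pick [650.73712073 274.05985805 180.00489093] [ 0.00516741 -0.00580335 -0.99996981]
d 27.399256737039337
t 5.5 pos [ 466.1 -331.5  267.9] jaw 79.45 tilt 1.86 F [ 0.7  0.4 -4.2] w 22.7 j [-0.73  0.3  -0.3   0.99 -0.02 -0.54]
grasp [ 460.8 -331.2  268. ] toolz [-0.0323  0.0022 -0.9995] need units [ 0.12 -0.23 -1.33  0.21]
```

arm_command(commands=[0.12,-0.2,-0.5,0.2,0,0,-0.4,0,0,0,-0.3,0,0,0,0,0,0,0,0,0])

```text
time: 6.0
eef_pos: [472.4, -334.0, 218.7]
ee_rot: [-0.248, -3.099, -0.002]
contact_force: [0.7, -0.2, -4.5]
width: 22.9
```

```bash
python3 - <<'E'
from h import *
gog(465.8,-340.6,191,80.4)
E
```

```text
t 6.0 pos [ 472.4 -334.   218.7] jaw 80.86 tilt 1.89 F [ 0.7 -0.2 -4.5] w 22.9 j [-0.72  0.37 -0.33  0.9  -0.02 -0.56]
grasp [ 467.  -333.4  218.8] toolz [-0.0328  0.0036 -0.9995] need units [-0.03 -0.18 -0.69 -0.1 ]
```

arm_command(commands=[-0.03,-0.18,-0.35,-0.1,0,-0.02,-0.3,0,0,0,0,0,0,0,0,0])

```text
time: 6.4
eef_pos: [471.7, -342.7, 191.9]
ee_rot: [-0.26, -3.1, 0.001]
contact_force: [-0.1, -0.2, -2.9]
width: 22.7
```

```bash
python3 - <<'E'
from h import *
gog(465.8,-340.6,191,80.4)
E
```

```text
t 6.4 pos [ 471.7 -342.7  191.9] jaw 80.4 tilt 1.78 F [-0.1 -0.2 -2.9] w 22.7 j [-0.74  0.4  -0.34  0.85 -0.02 -0.57]
grasp [ 466.7 -342.3  192. ] toolz [-0.031   0.0021 -0.9995] need units [-0.02  0.04 -0.02 -0.  ]
```

arm_command(commands=[-0.02,0.04,-0.03,0,0,0,0,0,0,0,0,0])

```text
time: 6.7
eef_pos: [471.3, -341.6, 191.5]
ee_rot: [-0.261, -3.101, 0.003]
contact_force: [0.5, -0.5, -3.6]
width: 22.6
```

```bash
python3 - <<'E'
from h import *
gog(465.8,-340.6,191,80.4)
E
```

```text
t 6.7 pos [ 471.3 -341.6  191.5] jaw 80.38 tilt 1.7 F [ 0.5 -0.5 -3.6] w 22.6 j [-0.73  0.4  -0.35  0.85 -0.02 -0.57]
grasp [ 466.4 -341.5  191.6] toolz [-2.970e-02  8.000e-04 -9.996e-01] need units [-0.02  0.02 -0.01  0.  ]
```

arm_command(commands=[-0.02,0.02,-0.05,0,0,0,0,0])

```text
time: 6.9
eef_pos: [471.0, -341.4, 191.1]
ee_rot: [-0.261, -3.103, 0.006]
contact_force: [-0.6, 0.3, -3.7]
width: 22.6
```

arm_command(commands=[0,0,0,0,0,0,0,0,0,0,0,0,0,0,0,0], gripper=0.3)

```text
time: 7.3
eef_pos: [471.9, -341.9, 192.5]
ee_rot: [-0.261, -3.106, 0.008]
contact_force: [0.4, 0.1, -0.2]
width: 55.5
```

arm_command(commands=[0,0,0.3,0,0,0,0.6,0,0,0,0.9,0,0,0,0.9,0,0,0,0,0])

```text
time: 7.8
eef_pos: [471.1, -341.1, 306.1]
ee_rot: [-0.261, -3.105, 0.006]
contact_force: [1.6, 0.2, 0.3]
width: 55.4
```

```bash
python3 - <<'E'
from h import *
status(); m,p,d=wrist("w5"); status()
E
```

```text
t 7.8 pos [ 471.1 -341.1  306.1] jaw 80.39 tilt 1.51 F [1.6 0.2 0.3] w 55.4 j [-0.73  0.28 -0.24  1.07 -0.02 -0.57]
t 7.85 pos [ 470.4 -340.6  303.9] jaw 80.39 tilt 1.65 F [-0.6 -0.2  0.1] w 55.7 j [-0.73  0.28 -0.25  1.07 -0.02 -0.57]
```

View pics/w5.png

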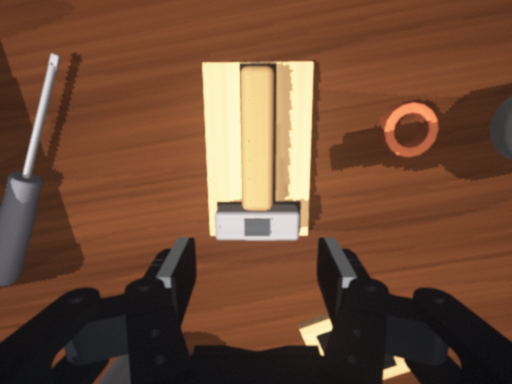

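The hammer lies on its rest at px (258,150). I'll measure its offset.

```bash
python3 - <<'E'
from h import *
q=np.load("w5.npz",allow_pickle=True); p,m=q["p"],q["m"].item(); H,S,V=chan(p)
B=(195,50,325,245)
ham=((S<45)&(V>60)&(V<215))
P=seg(p,m,"head top",(200,200,310,245),(S<60)&(V>100)&(V<225),34)
P=seg(p,m,"handle top",(236,60,280,208),(S>85)&(S<150)&(V>140)&(H>12),34)
P=seg(p,m,"plate",B,(V>150)&(S<110)&(H>15),10)
seg(p,m,"tail dark",(236,58,280,80),(V<60),10)
for y in(90,130,170): print(y,[tuple(int(v) for v in (H[y,x],S[y,x],V[y,x])) for x in (220,236,240,243,246,258,270,274,278,282,300)])
E
```

```text
head top 1788 rect [ 487.1 -344.8] ang 78.6 size [64.7 27.5] mean [ 488.3 -344.6]
handle top 5190 rect [ 422.8 -333.6] ang 170.3 size [103.9  32.5] mean [ 421.  -332.6]
plate 8813 rect [ 434.7 -352.4] ang 170.8 size [138.5  49.9] mean [ 421.9 -351.3]
tail dark 11 rect [ 374.3 -313.4] ang 29.3 size [3.6 1.7] mean [ 374.3 -313.7]
90 [(25, 60, 253), (27, 46, 253), (18, 105, 209), (20, 105, 243), (21, 99, 248), (20, 104, 246), (17, 119, 218), (15, 115, 93), (17, 108, 221), (16, 109, 215), (24, 66, 253)]
130 [(26, 56, 253), (27, 45, 253), (25, 76, 243), (20, 107, 242), (21, 97, 248), (21, 100, 247), (17, 120, 218), (15, 119, 90), (17, 113, 208), (16, 109, 218), (25, 58, 253)]
170 [(26, 56, 253), (27, 46, 253), (26, 59, 251), (19, 105, 241), (22, 96, 248), (21, 98, 248), (16, 120, 217), (15, 116, 86), (16, 112, 208), (17, 112, 203), (26, 54, 253)]
```

```bash
python3 - <<'E'
from h import *
p,d=grab_frame("top"); cv2.imwrite("pics/top1.png",p)
a=cv2.resize(p[195:300,350:450],None,fx=5.5,fy=5.5,interpolation=cv2.INTER_CUBIC)
b=np.load("w5.npz",allow_pickle=True)["p"]
b=cv2.resize(b[50:250,195:330],None,fx=2.8,fy=2.8,interpolation=cv2.INTER_CUBIC)
h=max(a.shape[0],b.shape[0]); c=np.zeros((h,a.shape[1]+b.shape[1],3),np.uint8); c[:a.shape[0],:a.shape[1]]=a; c[:b.shape[0],a.shape[1]:]=b
c=cv2.resize(c,None,fx=min(1,800/c.shape[1]),fy=min(1,800/c.shape[1])); cv2.imwrite("pics/c2.png",c)
E
```

```text
(no output)
```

View pics/c2.png

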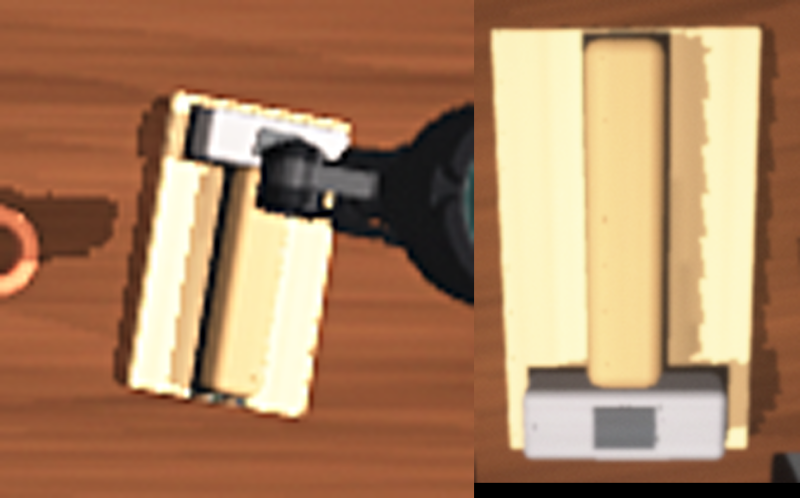

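```bash
python3 - <<'E'
from h import *
q=np.load("w5.npz",allow_pickle=True); p,m=q["p"],q["m"].item()
c=ray("wrist",[(203,62.5),(313.5,61)],10,m)[:,:2]
t=ray("wrist",[(242,66.5),(274,66)],34,m)[:,:2]
h=ray("wrist",[(217,239),(298.5,239.5)],34,m)[:,:2]
a=np.radians(-9.6);u=np.array([np.cos(a),np.sin(a)]);n=np.array([-u[1],u[0]])
o=c.mean(0); print(np.linalg.norm(c[1]-c[0]))
for k in(t,h): print(((k-o)@u).round(1),((k-o)@n).round(1))
status(); m,p,d=wrist("w5b"); status()
E
```

```text
82.67099107885015
[5.9 5.6] [-11.   10.8]
[132.3 132.6] [-31.9  31.5]
t 7.9 pos [ 469.7 -339.9  301.8] jaw 80.39 tilt 1.81 F [0.7 0.3 0.3] w 55.6 j [-0.73  0.28 -0.25  1.07 -0.02 -0.57]
t 7.95 pos [ 469.1 -339.5  300.1] jaw 80.39 tilt 1.96 F [ 0.3 -0.6 -0.5] w 55.5 j [-0.73  0.28 -0.25  1.07 -0.02 -0.57]
```

arm_command(commands=[0,0.9,0,0,0,0.9,0,0,0,0.9,0,0,0.05,0.9,0,0,0.05,0.9,0,0,0.05,0.9,0,0,0.05,0.9,0,0,0.05,0.9,0,0,0.05,0.9,0,0,0,0.9,0,0,0,0.9,0,0,0,0.9,0,0])

```text
time: 9.15
eef_pos: [469.9, 106.6, 281.6]
ee_rot: [-0.273, -3.062, -0.013]
contact_force: [1.3, 0.1, 1.0]
width: 55.6
```

arm_command(commands=[0,0,0,0,0,0,0,0])

```text
time: 9.35
eef_pos: [467.7, 110.1, 278.7]
ee_rot: [-0.262, -3.057, -0.012]
contact_force: [-0.8, -0.1, -0.3]
width: 55.2
```

```bash
python3 - <<'E'
from h import *
gog(473.9,97,None,80.3); m,p,d=wrist("w6"); status(); H,S,V=chan(p); print(camera_model("wrist")["xyz"])
seg(p,m,"orange",(100,0,400,384),(H<18)&(S>190)&(V>170),13)
E
```

```text
t 9.35 pos [467.7 110.1 278.7] jaw 80.2 tilt 4.24 F [-0.8 -0.1 -0.3] w 55.2 j [ 0.09  0.15 -0.47  1.02  0.02  0.26]
grasp [455.9 112.4 279.2] toolz [-0.0726  0.014  -0.9973] need units [ 0.45 -0.38  0.    0.02]
t 9.4 pos [467.6 109.8 278.6] jaw 80.15 tilt 4.27 F [0.4 0.1 0.2] w 55.6 j [ 0.09  0.15 -0.47  1.02  0.02  0.26]
[395.59814772 122.24400361 252.07760109]
orange 414 rect [420.8 100.3] ang 170.0 size [67.  10.5] mean [419.3 100.4]
```

View pics/w6.png

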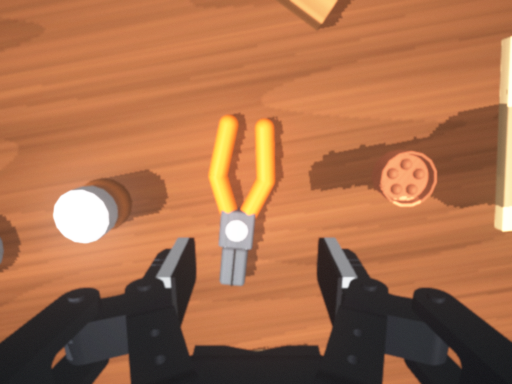

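Tool tilt has drifted to about 4° and seems to follow radial motion. I'll test out-and-back moves to see how to undo it before grasping.

arm_command(commands=[1,0,0.1,0,1,0,0.1,0,1,0,0.1,0,1,0,0.1,0,0,0,0,0,0,0,0,0,0,0,0,0])

```text
time: 10.1
eef_pos: [627.9, 99.7, 287.5]
ee_rot: [-0.28, -3.038, -0.006]
contact_force: [-0.7, -0.5, 0.5]
width: 55.3
```

```bash
python3 - <<'E'
from h import *
gog(473.9,97,None,80.3)
E
```

```text
t 10.1 pos [627.9  99.7 287.5] jaw 79.48 tilt 5.22 F [-0.7 -0.5  0.5] w 55.3 j [ 0.05  0.41 -0.1   1.15  0.02  0.24]
grasp [613.3 101.8 288.2] toolz [-0.0901  0.0124 -0.9959] need units [-3.49 -0.12  0.    0.18]
```

arm_command(commands=[-0.3,0,0,0,-0.3,0,0,0,-0.3,0,0,0,-0.3,0,0,0,-0.3,0,0,0,-0.3,0,0,0,-0.3,0,0,0,-0.3,0,0,0,-0.3,0,0,0,0,0,0,0,0,0,0,0])

```text
time: 11.2
eef_pos: [499.2, 97.2, 285.4]
ee_rot: [-0.282, -3.025, -0.003]
contact_force: [0.5, 0.1, -0.5]
width: 55.1
```

```bash
python3 - <<'E'
from h import *
gog(473.9,97,None,80.3)
E
```

```text
t 11.2 pos [499.2  97.2 285.4] jaw 79.39 tilt 5.9 F [ 0.5  0.1 -0.5] w 55.1 j [ 0.06  0.21 -0.39  1.08  0.02  0.25]
grasp [482.6  99.1 286.3] toolz [-0.1022  0.0116 -0.9947] need units [-0.22 -0.05  0.    0.2 ]
```

arm_command(commands=[0,0,0,0,0,0,0,0,0,0,0,0,0,0,0,0,0,0,0,0,0,0,0,0,0,0,0,0,0,0,0,0])

```text
time: 12.0
eef_pos: [501.4, 97.1, 285.6]
ee_rot: [-0.282, -3.028, -0.004]
contact_force: [0.4, -0.6, -0.4]
width: 55.7
```

arm_command(commands=[0,0,-0.2,0,0,0,-0.2,0,0,0,-0.2,0,0,0,-0.2,0,0,0,-0.2,0,0,0,-0.2,0,0,0,-0.2,0,0,0,-0.2,0])

```text
time: 12.8
eef_pos: [501.1, 97.1, 215.9]
ee_rot: [-0.282, -3.027, -0.004]
contact_force: [0.4, -0.8, -0.4]
width: 55.5
```

arm_command(commands=[0,0,0.4,0,0,0,0.4,0,0,0,0.4,0,0,0,0.4,0,0,0,0.4,0,0,0,0.4,0,0,0,0.4,0,0,0,0.4,0])

```text
time: 13.6
eef_pos: [497.9, 96.8, 339.8]
ee_rot: [-0.281, -3.015, -0.001]
contact_force: [0.1, -0.3, -0.4]
width: 55.5
```

```bash
python3 - <<'E'
from h import *
gog(473.9,97,None,80.3); print(sense()["effort"])
E
```

```text
t 13.6 pos [497.9  96.8 339.8] jaw 79.36 tilt 6.51 F [ 0.1 -0.3 -0.4] w 55.5 j [ 0.06  0.16 -0.32  1.2   0.02  0.25]
grasp [479.6  98.6 340.9] toolz [-0.1128  0.0109 -0.9936] need units [-0.14 -0.04  0.    0.2 ]
[ 2.89830443e-02 -3.49489975e+01  2.63763928e+01  4.60951952e-01
  4.88360273e-02  3.39125677e-05]
```

arm_command(commands=[0,0,-1,0,0,0,-1,0,0,0,-1,0,0,0,0,0,0,0,0,0,0,0,0,0])

```text
time: 14.2
eef_pos: [501.7, 97.1, 222.6]
ee_rot: [-0.282, -3.03, -0.004]
contact_force: [-0.5, -0.2, 1.0]
width: 55.5
```

arm_command(commands=[0,0,1,0,0,0,1,0,0,0,1,0,0,0,0,0,0,0,0,0,0,0,0,0])

```text
time: 14.8
eef_pos: [503.5, 97.3, 357.8]
ee_rot: [-0.284, -3.046, -0.008]
contact_force: [-0.1, -0.6, -1.0]
width: 55.5
```

arm_command(commands=[1,0,0,0,1,0,0,0,1,0,0,0,0,0,0,0,0,0,0,0,0,0,0,0])

```text
time: 15.4
eef_pos: [622.4, 97.1, 349.6]
ee_rot: [-0.282, -3.03, -0.005]
contact_force: [-0.2, 0.2, -0.1]
width: 55.3
```

arm_command(commands=[-1,0,0,0,-1,0,0,0,-1,0,0,0,0,0,0,0,0,0,0,0,0,0,0,0])

```text
time: 16.0
eef_pos: [490.5, 97.0, 345.3]
ee_rot: [-0.28, -3.02, -0.002]
contact_force: [-0.1, 0.8, -0.5]
width: 55.3
```

```bash
python3 - <<'E'
from h import *
gog(473.9,97,None,80.3); print(sense()["effort"])
for v in ([-.281,-3.015,-.001],):print(v)
E
```

```text
t 16.0 pos [490.5  97.  345.3] jaw 79.44 tilt 6.21 F [-0.1  0.8 -0.5] w 55.3 j [ 0.06  0.14 -0.33  1.21  0.02  0.25]
grasp [473.1  98.9 346.3] toolz [-0.1075  0.0115 -0.9941] need units [ 0.02 -0.05  0.    0.19]
[ 9.91334533e-02 -3.50210667e+01  2.67043161e+01  8.45638756e-01
  5.33332676e-02  3.86006341e-04]
[-0.281, -3.015, -0.001]
```

Fast vertical strokes with rests bring the tilt back by about 0.9° each, so I'll repeat them.

arm_command(commands=[0,0,-1,0,0,0,-1,0,0,0,-1,0,0,0,0,0,0,0,0,0,0,0,0,0,0,0,1,0,0,0,1,0,0,0,0.7,0,0,0,0,0,0,0,0,0,0,0,0,0])

```text
time: 17.2
eef_pos: [501.3, 97.4, 351.4]
ee_rot: [-0.283, -3.054, -0.011]
contact_force: [-0.4, -0.2, -0.0]
width: 55.8
```

arm_command(commands=[0,0,-1,0,0,0,-1,0,0,0,-1,0,0,0,0,0,0,0,0,0,0,0,0,0,0,0,1,0,0,0,1,0,0,0,0.7,0,0,0,0,0,0,0,0,0,0,0,0,0])

```text
time: 18.4
eef_pos: [502.1, 97.5, 350.6]
ee_rot: [-0.284, -3.068, -0.014]
contact_force: [0.7, 0.3, -0.6]
width: 55.4
```

```bash
python3 - <<'E'
from h import *
gog(473.9,97,None,80.3)
E
```

```text
t 18.4 pos [502.1  97.5 350.6] jaw 79.41 tilt 3.48 F [ 0.7  0.3 -0.6] w 55.4 j [ 0.06  0.13 -0.32  1.17  0.02  0.25]
grasp [492.6  99.9 350.9] toolz [-0.0589  0.0147 -0.9982] need units [-0.47 -0.07  0.    0.19]
```

arm_command(commands=[0,0,-1,0,0,0,-1,0,0,0,-1,0,0,0,0,0,0,0,0,0,0,0,0,0,0,0,1,0,0,0,1,0,0,0,0.7,0,0,0,0,0,0,0,0,0,0,0,0,0])

```text
time: 19.6
eef_pos: [502.7, 97.7, 349.5]
ee_rot: [-0.285, -3.083, -0.018]
contact_force: [0.2, 0.0, 0.5]
width: 55.4
```

arm_command(commands=[0,0,-1,0,0,0,-1,0,0,0,-1,0,0,0,0,0,0,0,0,0,0,0,0,0,0,0,1,0,0,0,1,0,0,0,0.7,0,0,0,0,0,0,0,0,0,0,0,0,0])

```text
time: 20.8
eef_pos: [503.3, 97.8, 348.5]
ee_rot: [-0.286, -3.097, -0.021]
contact_force: [0.0, 0.0, 0.1]
width: 55.9
```

arm_command(commands=[0,0,-1,0.2,0,0,-1,0,0,0,-0.8,0,0,0,0,0,0,0,0,0,0,0,0,0])

```text
time: 21.4
eef_pos: [502.0, 97.7, 233.1]
ee_rot: [-0.26, -3.098, -0.021]
contact_force: [-0.3, -0.5, 0.8]
width: 55.6
```

```bash
python3 - <<'E'
from h import *
gog(473.9,97,None,80.3)
m,p,d=wrist("w7"); H,S,V=chan(p)
seg(p,m,"pliers",(150,0,330,330),(V>70)&(((S<60))|((H<18)&(S>190)&(V>170))),14)
status()
cv2.imwrite("pics/w7.png",p)
E
```

```text
t 21.4 pos [502.   97.7 233.1] jaw 80.4 tilt 2.02 F [-0.3 -0.5  0.8] w 55.6 j [ 0.06  0.24 -0.47  0.89  0.02  0.23]
grasp [496.9 100.3 233.2] toolz [-0.0313  0.0161 -0.9994] need units [-0.57 -0.08  0.   -0.02]
pliers 3472 rect [485.1  91. ] ang 164.5 size [59.1 25.1] mean [482.9  91.6]
t 21.45 pos [502.4  97.7 233.6] jaw 80.4 tilt 1.94 F [ 0.2 -0.6  0. ] w 55.6 j [ 0.06  0.24 -0.47  0.89  0.02  0.23]
```

View pics/w7.png

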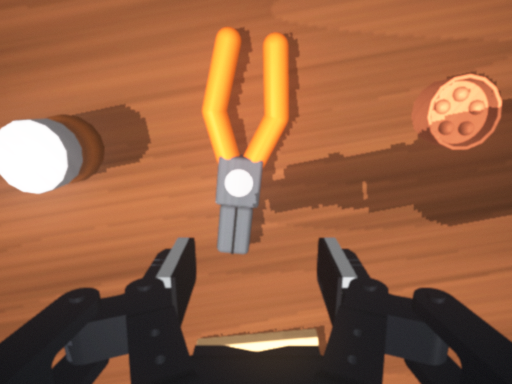

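Pliers seen close: grip ends at px (229,28) and (275,33), jaw tip at (233,253), joint at (239,183).

```bash
python3 - <<'E'
from h import *
q=np.load("w7.npz",allow_pickle=True); p,m=q["p"],q["m"].item(); H,S,V=chan(p)
g=(V>50)&(V<190)&(S<70)
P=seg(p,m,"steel",(205,150,275,260),g|((V>200)&(S<60)),14)
J=seg(p,m,"joint",(205,160,275,205),g|((V>200)&(S<60)),14)
K=seg(p,m,"jaws",(205,210,275,256),g,14)
G=seg(p,m,"grips",(190,15,300,160),(H<22)&(S>190)&(V>170),11)
r=ray("wrist",[(238.5,183),(233,253),(228.5,28),(275.5,34)],14,m)[:,:2]; print(r.round(1))
v=r[1]-(r[2]+r[3])/2; print("len",np.linalg.norm(v),"ang",np.degrees(np.arctan2(v[1],v[0])),"mid",(r[1]+(r[2]+r[3])/2)/2)
E
```

```text
steel 3485 rect [485.2  91. ] ang 164.5 size [59.3 25.2] mean [483.   91.6]
joint 1898 rect [471.   94.8] ang 80.2 size [26.4 26.2] mean [471.   94.8]
jaws 1370 rect [500.   86.9] ang 164.4 size [28.4 19.2] mean [500.  87.]
grips 1564 rect [420.8  93.8] ang 168.6 size [68.8 20.6] mean [417.5  97.1]
[[471.4  94.9]
 [514.1  83.6]
 [389.1 104.6]
 [396.  128.3]]
len 125.91073971043019 ang -15.110090766856544 mid [453.32403066 100.03509138]
```

arm_command(commands=[-0.35,-0.07,-0.1,-0.7,-0.3,-0.06,-0.2,-0.5,0,0,-0.2,0,0,0,0,0,0,0,0,0])

```text
time: 21.95
eef_pos: [481.5, 92.8, 220.5]
ee_rot: [-0.413, -3.1, -0.028]
contact_force: [0.6, -0.5, 0.7]
width: 55.7
```

```bash
python3 - <<'E'
from h import *
gog(470.8,95.2,177,74.8)
E
```

```text
t 21.95 pos [481.5  92.8 220.5] jaw 74.81 tilt 1.31 F [ 0.6 -0.5  0.7] w 55.7 j [ 0.05  0.22 -0.53  0.83  0.02  0.32]
grasp [479.6  96.  220.5] toolz [-0.0115  0.0198 -0.9997] need units [-0.22 -0.02 -1.09 -0.  ]
```

arm_command(commands=[-0.2,-0.02,-0.4,0,0,0,-0.4,0,0,0,-0.2,0,0,0,0,0,0,0,0,0])

```text
time: 22.45
eef_pos: [478.8, 92.5, 183.2]
ee_rot: [-0.411, -3.11, -0.032]
contact_force: [-0.1, -0.6, 0.5]
width: 55.4
```

```bash
python3 - <<'E'
from h import *
gog(470.8,95.2,177,74.8)
E
```

```text
t 22.45 pos [478.8  92.5 183.2] jaw 74.94 tilt 1.17 F [-0.1 -0.6  0.5] w 55.4 j [ 0.05  0.27 -0.57  0.73  0.02  0.32]
grasp [478.5  95.8 183.3] toolz [-0.0014  0.0204 -0.9998] need units [-0.19 -0.02 -0.16 -0.03]
```

arm_command(commands=[-0.25,-0.02,-0.1,0,0,0,-0.05,0,0,0,0,0])

```text
time: 22.75
eef_pos: [469.1, 91.7, 178.3]
ee_rot: [-0.411, -3.113, -0.032]
contact_force: [0.5, -0.4, -0.4]
width: 55.6
```

```bash
python3 - <<'E'
from h import *
gog(470.8,95.2,177,74.8)
E
```

```text
t 22.75 pos [469.1  91.7 178.3] jaw 74.96 tilt 1.18 F [ 0.5 -0.4 -0.4] w 55.6 j [ 0.05  0.26 -0.6   0.71  0.02  0.32]
grasp [469.3  95.1 178.3] toolz [ 0.0014  0.0206 -0.9998] need units [ 0.04  0.   -0.03 -0.03]
```

arm_command(commands=[0.03,0,-0.03,0,0,0,0,0,0,0,0,0,0,0,0,0,0,0,0,0,0,0,0,0], gripper=-1)

```text
time: 23.35
eef_pos: [470.4, 91.7, 177.7]
ee_rot: [-0.411, -3.113, -0.032]
contact_force: [0.4, 0.1, 0.9]
width: 24.5
```

```bash
python3 - <<'E'
from h import *
s,a=status(); g,t=gp(s); print(g,t); m,p,d=wrist("w8"); H,S,V=chan(p)
u=np.array([np.cos(np.radians(a-90)),np.sin(np.radians(a-90))]); n=np.array([-u[1],u[0]])
n_,l,st,c=cv2.connectedComponentsWithStats(((H<22)&(S>180)&(V>150))[0:300,150:360].astype(np.uint8))
for k in range(1,n_):
    if st[k,4]>300:
        ys,xs=np.nonzero(l==k); P=ray("wrist",np.c_[xs+150,ys],8,m)[:,:2]-g[:2]
        print(st[k],"l",((P@u).min()).round(1),"lat",(P@n).min().round(1),(P@n).max().round(1), "tail lat",(P@n)[(P@u)<(P@u).min()+15].mean().round(1))
E
```

```text
t 23.35 pos [470.4  91.7 177.7] jaw 74.96 tilt 1.17 F [0.4 0.1 0.9] w 24.5 j [ 0.05  0.26 -0.6   0.71  0.02  0.31]
[470.60557068  95.00478739 177.75099172] [ 0.00151649  0.0204307  -0.99979012]
[  49   64   55  173 2742] l -82.9 lat -24.1 -1.3 tail lat -10.3
[ 110   64   56  173 2834] l -83.0 lat 1.8 25.2 tail lat 14.8
```

View pics/w8.png

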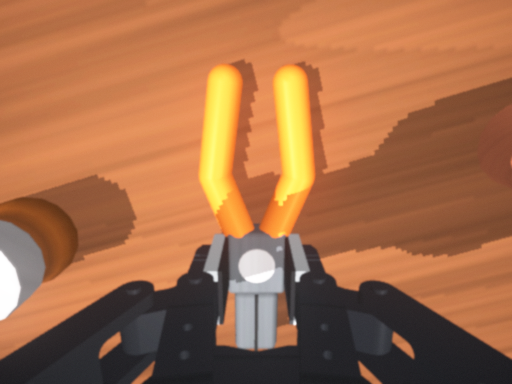

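arm_command(commands=[0,0,0.5,0,0,0,0.9,0,0,0,0.9,0,0,0.8,0.2,0.35,0,0.9,0,0.35,0,0.9,0,0.35,0,0.9,0,0.35,0,0.9,0,0.35,0,0.9,0,0.35,0,0.5,0,0.3,0,0,0,0,0,0,0,0])

```text
time: 24.6
eef_pos: [467.7, 332.2, 277.6]
ee_rot: [-0.104, -3.135, -0.03]
contact_force: [0.2, -0.5, -1.3]
width: 24.5
```

arm_command(commands=[0,0,0,0,0,0,0,0])

```text
time: 24.8
eef_pos: [467.3, 330.6, 276.7]
ee_rot: [-0.107, -3.133, -0.028]
contact_force: [-0.2, 1.0, -1.0]
width: 24.2
```

```bash
python3 - <<'E'
from h import *
gog(460.5,340.4,None,86.5); m,p,d=wrist("w9"); status()
E
```

```text
t 24.8 pos [467.3 330.6 276.7] jaw 86.1 tilt 1.08 F [-0.2  1.  -1. ] w 24.2 j [ 0.5   0.28 -0.31  0.98  0.02  0.57]
grasp [466.4 333.5 276.7] toolz [-0.0056  0.018  -0.9998] need units [-0.15  0.17  0.    0.09]
t 24.85 pos [467.3 330.5 276.7] jaw 86.09 tilt 1.08 F [-0.7  0.1 -2. ] w 24.6 j [ 0.5   0.28 -0.31  0.98  0.02  0.57]
```

View pics/w9.png

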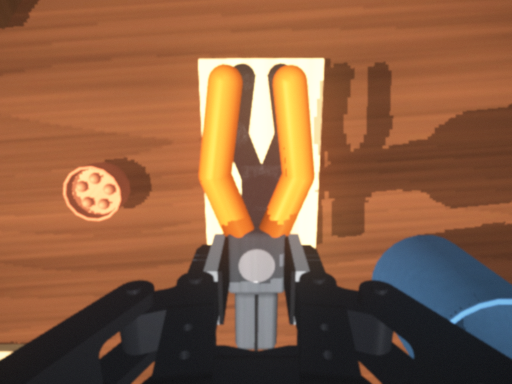

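Over the pliers rest, its tail corners are at px (198,58) and (324,58), and the grip ends of the outline match the tool's direction.

```bash
python3 - <<'E'
from h import *
q=np.load("w9.npz",allow_pickle=True); p,m=q["p"],q["m"].item(); H,S,V=chan(p)
ply=(V>170)&(S<120)
for r in (60,75,120,170,220,238):
    x=np.nonzero(ply[r,180:345])[0]+180; print(r,x.min(),x.max()+1)
for c_ in (205,260,318):
    y=np.nonzero(ply[40:100,c_])[0]+40; print(c_,y.min())
def L(r): x=np.nonzero(ply[r,180:345])[0]+180; return (x.min(),r+.5),(x.max()+1,r+.5)
pts=[L(r) for r in (75,220)]
c=ray("wrist",[pts[0][0],pts[0][1],pts[1][0],pts[1][1]],10,m)[:,:2]
f=lambda v:np.degrees(np.arctan2(v[1],v[0])); print("L",f(c[2]-c[0]),"R",f(c[3]-c[1]),"w",np.linalg.norm(c[0]-c[1]))
e=ray("wrist",[(205,np.nonzero(ply[40:100,205])[0].min()+40),(318,np.nonzero(ply[40:100,318])[0].min()+40)],10,m)[:,:2]; print("end",f(e[0]-e[1])+90)
a=np.radians(-3.5);u=np.array([np.cos(a),np.sin(a)]);n=np.array([-u[1],u[0]])
print("centre", ((e@u).mean()+70)*u+(c@n).mean()*n)
E
```

```text
60 198 325
75 198 324
120 201 322
170 232 320
220 206 317
238 206 317
205 58
260 58
318 58
L -3.2585377705854963 R -3.682947248982559 w 84.15721670803731
end -3.7932435910525584
centre [441.09411954 341.02889663]
```

arm_command(commands=[-0.17,0.17,0,0.07,0,0,-0.5,0,0,0,-0.6,0,0,0,-0.5,0,0,0,0,0,0,0,0,0])

```text
time: 25.45
eef_pos: [459.7, 336.2, 213.2]
ee_rot: [-0.104, -3.135, -0.032]
contact_force: [0.2, -0.2, -0.6]
width: 24.4
```

```bash
python3 - <<'E'
from h import *
gog(459.6,340.1,188,86.4)
E
```

```text
t 25.45 pos [459.7 336.2 213.2] jaw 86.2 tilt 1.19 F [ 0.2 -0.2 -0.6] w 24.4 j [ 0.51  0.35 -0.37  0.84  0.02  0.58]
grasp [459.1 339.5 213.3] toolz [-0.0036  0.0204 -0.9998] need units [ 0.01  0.01 -0.63  0.04]
```

arm_command(commands=[0,0,-0.35,0.04,0,0,-0.25,0,0,0,0,0,0,0,0,0])

```text
time: 25.85
eef_pos: [460.7, 336.8, 190.0]
ee_rot: [-0.099, -3.139, -0.036]
contact_force: [0.5, -0.6, -2.3]
width: 24.6
```

```bash
python3 - <<'E'
from h import *
gog(459.6,340.1,188,86.4)
E
```

```text
t 25.85 pos [460.7 336.8 190. ] jaw 86.39 tilt 1.3 F [ 0.5 -0.6 -2.3] w 24.6 j [ 0.51  0.38 -0.39  0.79  0.02  0.58]
grasp [460.7 340.5 190. ] toolz [ 1.000e-04  2.270e-02 -9.997e-01] need units [-0.03 -0.01 -0.05  0.  ]
```

arm_command(commands=[-0.03,-0.01,-0.06,0,0,0,0,0])

```text
time: 26.05
eef_pos: [459.9, 336.7, 188.2]
ee_rot: [0.099, 3.139, 0.037]
contact_force: [-0.4, -1.0, -1.6]
width: 24.6
```

arm_command(commands=[0,0,0,0,0,0,0,0,0,0,0,0,0,0,0,0], gripper=0)

```text
time: 26.45
eef_pos: [460.8, 337.3, 189.8]
ee_rot: [0.099, 3.136, 0.04]
contact_force: [-0.4, -0.3, 0.0]
width: 42.5
```

arm_command(commands=[0,0,0.3,0,0,0,0.6,0,0,0,0.9,0,0,0,0.8,0,0,0,0,0,0,0,0,0])

```text
time: 27.05
eef_pos: [460.0, 336.8, 301.0]
ee_rot: [0.099, 3.136, 0.04]
contact_force: [0.1, -0.5, -0.1]
width: 42.6
```

```bash
python3 - <<'E'
from h import *
status(); m,p,d=wrist("w10"); status()
E
```

```text
t 27.05 pos [460.  336.8 301. ] jaw 86.4 tilt 1.48 F [ 0.1 -0.5 -0.1] w 42.6 j [ 0.51  0.25 -0.29  1.01  0.02  0.58]
t 27.1 pos [460.3 337.  301.2] jaw 86.4 tilt 1.53 F [ 1.2 -0.2  0.4] w 42.8 j [ 0.51  0.25 -0.29  1.01  0.02  0.58]
```

View pics/w10.png

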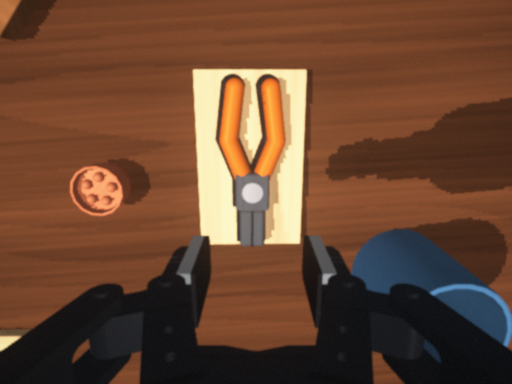

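Pliers sit within their outline, with a dark rim on both sides. Next, the dome.

arm_command(commands=[0,-0.9,0,0,0,-0.9,0,0,0,-0.9,0,0,0,-0.9,0,0,0,-0.9,0,0,0,-0.9,0,0,0,-0.9,0,0,0,-0.9,0,0,0,-0.9,0,0,0,-0.9,0,0,0,-0.9,0,0,0,-0.9,0,0], gripper=1)

```text
time: 28.3
eef_pos: [451.7, -106.7, 288.8]
ee_rot: [-0.084, -3.125, -0.043]
contact_force: [0.6, -1.0, 1.0]
width: 85.5
```

arm_command(commands=[0,0,0,0,0,0,0,0,0,0,0,0])

```text
time: 28.6
eef_pos: [450.5, -109.8, 286.2]
ee_rot: [-0.095, -3.12, -0.045]
contact_force: [0.8, 0.3, 0.1]
width: 85.1
```

```bash
python3 - <<'E'
from h import *
gog(453.9,-119.8,None,86.4); m,p,d=wrist("w11"); status()
E
```

```text
t 28.6 pos [ 450.5 -109.8  286.2] jaw 86.51 tilt 2.01 F [0.8 0.3 0.1] w 85.1 j [-0.38  0.1  -0.51  0.99  0.02 -0.32]
grasp [ 447.4 -105.   286.3] toolz [-0.0193  0.0292 -0.9994] need units [ 0.16 -0.37  0.   -0.02]
t 28.65 pos [ 450.3 -109.4  286.1] jaw 86.54 tilt 2.03 F [-0.1 -0.6 -0.5] w 85.4 j [-0.38  0.1  -0.51  0.99  0.02 -0.32]
```

View pics/w11.png

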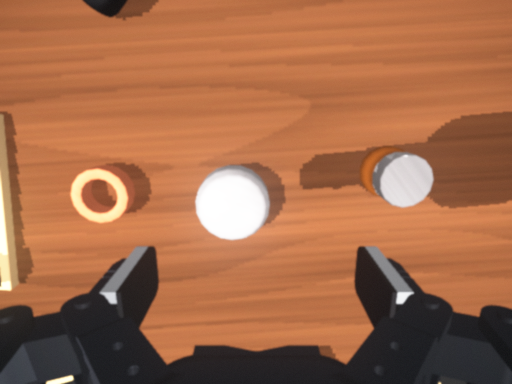

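The dome is at px (232,203); the ring at (102,195) and the jar at (400,178) are clear of the fingers.

```bash
python3 - <<'E'
from h import *
q=np.load("w11.npz",allow_pickle=True); p,m=q["p"],q["m"].item(); H,S,V=chan(p)
for z in (15,18,22): P=seg(p,m,"dome%d"%z,(180,150,290,255),(S<70)&(V>120),z)
print("ring/jar", ray("wrist",[(102,195),(404,180)],30,m)[:,:2])
gog(453.9,-119.8,None,86.4)
E
```

```text
dome15 4380 rect [ 450.6 -120.2] ang 176.2 size [58.1 55.7] mean [ 450.2 -119.9]
dome18 4380 rect [ 449.7 -120. ] ang 176.2 size [57.3 55. ] mean [ 449.3 -119.7]
dome22 4380 rect [ 448.5 -119.7] ang 176.2 size [56.4 54. ] mean [ 448.1 -119.5]
ring/jar [[ 434.03268405 -208.5415234 ]
 [ 437.61613679    2.50234249]]
t 28.65 pos [ 450.3 -109.4  286.1] jaw 86.54 tilt 2.03 F [-0.1 -0.6 -0.5] w 85.4 j [-0.38  0.1  -0.51  0.99  0.02 -0.32]
grasp [ 447.1 -104.7  286.2] toolz [-0.0197  0.0293 -0.9994] need units [ 0.17 -0.38  0.   -0.03]
```

arm_command(commands=[0.12,-0.38,-0.6,0,0,0,-0.7,0,0,0,-0.6,0,0,0,0,0,0,0,0,0])

```text
time: 29.15
eef_pos: [455.9, -119.6, 208.9]
ee_rot: [-0.078, -3.121, -0.045]
contact_force: [0.9, -0.4, 0.1]
width: 85.1
```

```bash
python3 - <<'E'
from h import *
gog(452,-119.9,173,86.4)
E
```

```text
t 29.15 pos [ 455.9 -119.6  208.9] jaw 87.11 tilt 1.99 F [ 0.9 -0.4  0.1] w 85.1 j [-0.4   0.21 -0.57  0.81  0.02 -0.35]
grasp [ 453.  -114.8  209. ] toolz [-0.0183  0.0295 -0.9994] need units [-0.02 -0.13 -0.9  -0.16]
```

arm_command(commands=[-0.02,-0.14,0,0,0,0,-0.4,0,0,0,-0.4,0,0,0,0,0,0,0,0,0])

```text
time: 29.65
eef_pos: [458.7, -126.0, 182.7]
ee_rot: [-0.073, -3.132, -0.038]
contact_force: [0.7, -0.1, -1.0]
width: 85.3
```

```bash
python3 - <<'E'
from h import *
gog(452,-119.9,173,86.4)
E
```

```text
t 29.65 pos [ 458.7 -126.   182.7] jaw 87.33 tilt 1.48 F [ 0.7 -0.1 -1. ] w 85.3 j [-0.41  0.26 -0.59  0.74  0.02 -0.36]
grasp [ 457.4 -122.1  182.7] toolz [-0.008   0.0246 -0.9997] need units [-0.14  0.05 -0.24 -0.2 ]
```

arm_command(commands=[-0.16,0.05,-0.12,0,0,0,-0.1,0,0,0,0,0])

```text
time: 29.95
eef_pos: [453.1, -124.5, 176.0]
ee_rot: [-0.073, -3.136, -0.035]
contact_force: [0.2, -0.4, 0.6]
width: 85.6
```

```bash
python3 - <<'E'
from h import *
gog(452,-119.9,173,86.4)
E
```

```text
t 29.95 pos [ 453.1 -124.5  176. ] jaw 87.35 tilt 1.31 F [ 0.2 -0.4  0.6] w 85.6 j [-0.41  0.26 -0.61  0.72  0.02 -0.36]
grasp [ 452.5 -120.9  176.1] toolz [-0.0036  0.0226 -0.9997] need units [-0.01  0.02 -0.08 -0.21]
```

arm_command(commands=[0,0.02,-0.08,0,0,0,0,0,0,0,0,0,0,0,0,0,0,0,0,0], gripper=-1)

```text
time: 30.45
eef_pos: [453.2, -123.8, 173.8]
ee_rot: [-0.073, -3.136, -0.034]
contact_force: [0.8, 0.2, -0.1]
width: 53.5
```

```bash
python3 - <<'E'
from h import *
s,a=status(); g,t=gp(s); print(g,t); m,p,d=wrist("w12"); H,S,V=chan(p)
P=seg(p,m,"dome",(150,150,370,384),(S<40)&(V>190),18); print("near edge along tool x",((P[:,:2]-g[:2])).min(0))
E
```

```text
t 30.45 pos [ 453.2 -123.8  173.8] jaw 87.35 tilt 1.26 F [ 0.8  0.2 -0.1] w 53.5 j [-0.41  0.26 -0.61  0.71  0.02 -0.36]
[ 452.6019177  -120.29341624  173.87909279] [-0.00373055  0.021589   -0.99975997]
dome 11459 rect [ 452.2 -119. ] ang 166.2 size [55.2 50.1] mean [ 451. -120.]
near edge along tool x [-28.86180886 -24.28964432]
```

View pics/w12.png

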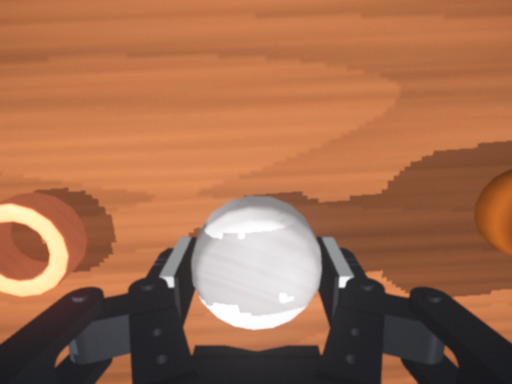

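arm_command(commands=[0,0,0.4,0,0,0,0.8,0,0,0,0.9,0,0.6,0.7,0.2,0,0.7,0.8,0,0,0.7,0.8,0,0,0.7,0.8,0,0,0.7,0.8,0,0,0.6,0.7,0,0,0.2,0.3,0,0,0,0,0,0,0,0,0,0])

```text
time: 31.7
eef_pos: [618.1, 82.2, 255.7]
ee_rot: [-0.079, -3.111, -0.039]
contact_force: [-0.6, -0.7, -4.5]
width: 53.4
```

arm_command(commands=[0,0,0,0,0,0,0,0])

```text
time: 31.9
eef_pos: [616.0, 80.6, 254.2]
ee_rot: [-0.082, -3.106, -0.038]
contact_force: [-0.5, 0.1, -3.9]
width: 53.3
```

```bash
python3 - <<'E'
from h import *
gog(627,83.2,None,None); m,p,d=wrist("w13"); status(); H,S,V=chan(p)
b=p.copy(); cv2.imwrite("pics/w13.png",b)
E
```

```text
t 31.9 pos [616.   80.6 254.2] jaw 86.96 tilt 2.39 F [-0.5  0.1 -3.9] w 53.3 j [ 0.02  0.39 -0.2   1.01  0.03  0.07]
grasp [610.6  84.6 254.3] toolz [-0.0331  0.0252 -0.9991] need units [ 0.41 -0.04  0.    0.  ]
t 31.95 pos [615.9  80.4 254.2] jaw 86.95 tilt 2.39 F [ 0.7  0.2 -4.4] w 53.5 j [ 0.02  0.39 -0.2   1.01  0.03  0.07]
```

View pics/w13.png

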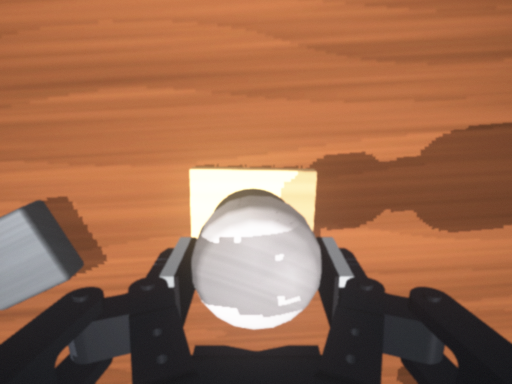

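Over the dome rest, its near edge shows with corners at px (190,169) and (317,170).

```bash
python3 - <<'E'
from h import *
q=np.load("w13.npz",allow_pickle=True); m=q["m"].item()
c=ray("wrist",[(189.5,169.5),(317.5,170)],10,m)[:,:2]; v=c[0]-c[1]; w=np.linalg.norm(v); n=np.array([-v[1],v[0]])/w
print(c,w,c.mean(0)+42*n,c.mean(0)-42*n)
E
```

```text
[[580.57329215  44.92443399]
 [585.70331214 128.34944719]] 83.58259348135763 [625.05911853  84.05912108] [541.21748576  89.21476009]
```

arm_command(commands=[0.41,-0.03,0,0,0,0,-0.4,0,0,0,-0.5,0,0,0,0,0,0,0,0,0])

```text
time: 32.45
eef_pos: [629.1, 75.9, 215.7]
ee_rot: [-0.09, -3.102, -0.037]
contact_force: [-0.1, 0.6, -5.3]
width: 53.4
```

```bash
python3 - <<'E'
from h import *
gog(627,83.2,185,None)
E
```

```text
t 32.45 pos [629.1  75.9 215.7] jaw 86.67 tilt 2.55 F [-0.1  0.6 -5.3] w 53.4 j [ 0.01  0.45 -0.2   0.95  0.03  0.07]
grasp [623.2  80.  215.9] toolz [-0.0369  0.0248 -0.999 ] need units [ 0.1   0.08 -0.77  0.  ]
```

arm_command(commands=[0.1,0.09,-0.4,0,0,0,-0.25,0,0,0,0,0,0,0,0,0])

```text
time: 32.85
eef_pos: [632.8, 79.8, 188.0]
ee_rot: [-0.09, -3.102, -0.037]
contact_force: [0.6, -0.1, -4.9]
width: 53.6
```

```bash
python3 - <<'E'
from h import *
gog(627,83.6,185,None)
E
```

```text
t 32.85 pos [632.8  79.8 188. ] jaw 86.66 tilt 2.57 F [ 0.6 -0.1 -4.9] w 53.6 j [ 0.02  0.49 -0.21  0.91  0.03  0.08]
grasp [626.7  83.8 188.1] toolz [-0.0373  0.0249 -0.999 ] need units [ 0.01 -0.01 -0.08  0.  ]
```

arm_command(commands=[0.01,0,-0.08,0,0,0,0,0])

```text
time: 33.05
eef_pos: [633.4, 79.9, 185.0]
ee_rot: [-0.089, -3.103, -0.037]
contact_force: [-0.8, -0.3, -4.2]
width: 53.7
```

```bash
python3 - <<'E'
from h import *
gog(627,83.6,185,None)
E
```

```text
t 33.05 pos [633.4  79.9 185. ] jaw 86.68 tilt 2.54 F [-0.8 -0.3 -4.2] w 53.7 j [ 0.02  0.5  -0.21  0.9   0.03  0.08]
grasp [627.5  83.9 185.1] toolz [-0.0366  0.0249 -0.999 ] need units [-0.01 -0.01 -0.    0.  ]
```

arm_command(commands=[-0.02,-0.01,-0.03,0,0,0,0,0])

```text
time: 33.25
eef_pos: [633.3, 79.6, 184.6]
ee_rot: [-0.089, -3.105, -0.038]
contact_force: [-0.1, -0.7, -5.2]
width: 53.3
```

arm_command(commands=[0,0,0,0,0,0,0,0,0,0,0,0,0,0,0,0], gripper=0.9)

```text
time: 33.65
eef_pos: [635.5, 79.6, 188.3]
ee_rot: [-0.089, -3.112, -0.038]
contact_force: [-0.6, 0.7, 0.1]
width: 81.1
```

arm_command(commands=[0,0,0.3,0,0,0,0.6,0,0,0,0.9,0,0,0,0.9,0,0,0,0,0,0,0,0,0])

```text
time: 34.25
eef_pos: [634.9, 79.5, 304.6]
ee_rot: [-0.09, -3.114, -0.038]
contact_force: [-0.5, 0.2, -1.5]
width: 81.0
```

```bash
python3 - <<'E'
from h import *
status(); m,p,d=wrist("w14"); status()
E
```

```text
t 34.25 pos [634.9  79.5 304.6] jaw 86.69 tilt 2.06 F [-0.5  0.2 -1.5] w 81.0 j [ 0.02  0.38 -0.11  1.11  0.03  0.08]
t 34.3 pos [635.4  79.5 305.1] jaw 86.69 tilt 2.0 F [ 0.7 -0.3  0.9] w 81.2 j [ 0.02  0.38 -0.11  1.11  0.03  0.08]
```

View pics/w14.png

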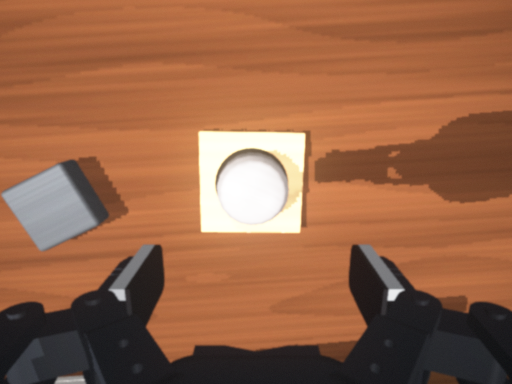

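The dome lies on its rest at px (252,187), and the block is visible at left at (55,205). That was the 16th and last picture, so the rest is numeric.

```bash
python3 - <<'E'
from h import *
q=np.load("w14.npz",allow_pickle=True); p,m=q["p"],q["m"].item(); H,S,V=chan(p)
B=(190,120,315,245)
seg(p,m,"plate",B,(S<130)&((V>100)|(V<90)),10)
seg(p,m,"dark+dome",(212,143,292,228),((S<60)&(V<110))|((S<25)),10)
for z in (26,30): seg(p,m,"dome z%d"%z,(212,143,292,228),(S<30)&(V>140),z)
print(p[152:165,252].tolist()); print([(x,p[187,x].tolist()) for x in (205,212,214,216,218,284,286,288,290,293)])
seg(p,m,"block all",(0,150,115,255),(S<60)&(V>90),24)
print(p[205,50].tolist(),p[205,85].tolist())
E
```

```text
plate 10681 rect [624.9  83.1] ang 175.7 size [85.5 85.2] mean [623.1  83.1]
dark+dome 5542 rect [627.   83.7] ang 176.2 size [70.6 66.5] mean [629.3  81.2]
dome z26 5679 rect [623.1  83.7] ang 176.2 size [66.3 62.5] mean [625.   81.6]
dome z30 5679 rect [622.2  83.7] ang 176.2 size [65.3 61.5] mean [624.1  81.6]
[[102, 116, 131], [120, 133, 147], [129, 140, 154], [152, 161, 174], [176, 183, 195], [192, 197, 209], [197, 202, 213], [202, 208, 218], [211, 216, 225], [226, 228, 234], [236, 238, 243], [243, 244, 247], [247, 248, 250]]
[(205, [243, 255, 255]), (212, [244, 255, 255]), (214, [226, 252, 255]), (216, [163, 181, 197]), (218, [233, 236, 240]), (284, [203, 206, 215]), (286, [167, 171, 182]), (288, [167, 201, 230]), (290, [177, 232, 250]), (293, [178, 232, 251])]
block all 4787 rect [631.6 -73.3] ang 22.0 size [54.5 54.5] mean [630.7 -73.3]
[176, 169, 165] [127, 122, 121]
```

```bash
python3 - <<'E'
from h import *
q=np.load("w14.npz",allow_pickle=True); p,m=q["p"],q["m"].item()
print([(y,p[y,252].tolist()) for y in list(range(143,153))+list(range(218,232))])
a=ray("wrist",[(217,187),(287.7,187)],18,m)[:,:2]; print("lateral",a,a.mean(0))
for y in (222,224,226): print(y,ray("wrist",[(252,y)],18,m)[0,:2],"near dark", ray("wrist",[(252,148)],10,m)[0,:2])
E
```

```text
[(143, [246, 255, 255]), (144, [247, 255, 255]), (145, [248, 255, 255]), (146, [244, 255, 255]), (147, [218, 251, 254]), (148, [137, 185, 205]), (149, [87, 112, 127]), (150, [78, 97, 113]), (151, [80, 99, 116]), (152, [102, 116, 131]), (218, [251, 251, 252]), (219, [250, 250, 252]), (220, [250, 250, 252]), (221, [249, 249, 251]), (222, [245, 245, 248]), (223, [236, 239, 244]), (224, [229, 242, 250]), (225, [232, 252, 255]), (226, [237, 254, 255]), (227, [237, 254, 255]), (228, [236, 254, 255]), (229, [234, 254, 255]), (230, [232, 254, 255]), (231, [209, 249, 255])]
lateral [[623.92628033  56.18410106]
 [627.4977734  112.05002217]] [625.71202687  84.11706162]
222 [654.93852828  81.97967955] near dark [595.88931552  85.68647819]
224 [656.6590316   81.87458825] near dark [595.88931552  85.68647819]
226 [658.38501179  81.76916241] near dark [595.88931552  85.68647819]
```

Dome is within about 1.5 mm of its outline's centre. Next, the block.

arm_command(commands=[0,-0.6,0,0.9,0,-0.6,0,0.9,0,-0.6,0,0.9,0,-0.6,0,0.9,0,-0.6,0,0.9,0,-0.6,0,0.6,0,-0.2,0,0,0,0,0,0,0,0,0,0,0,0,0,0], gripper=1)

```text
time: 35.3
eef_pos: [630.9, -74.8, 295.1]
ee_rot: [0.566, -3.043, -0.04]
contact_force: [0.1, -0.3, 0.2]
width: 85.8
```

```bash
python3 - <<'E'
from h import *
gog(632.5,-74.5,None,112); m,p,d=wrist("w15"); status(); H,S,V=chan(p)
n,l,st,c=cv2.connectedComponentsWithStats(((S<70)&(V>85)).astype(np.uint8))
for k in range(1,n):
    if st[k,4]>500: print(st[k],c[k].round(0))
k=[k for k in range(1,n) if st[k,4]>1500 and st[k,1]+st[k,3]<300]
for i in k:
    ys,xs=np.nonzero(l==i); P=ray("wrist",np.c_[xs,ys],24,m); cc,a,s=axis(P); print(cc,np.degrees(a),s)
E
```

```text
t 35.3 pos [630.9 -74.8 295.1] jaw 111.05 tilt 3.0 F [ 0.1 -0.3  0.2] w 85.8 j [-0.22  0.39 -0.11  1.12  0.01 -0.59]
grasp [622.9 -72.  295.3] toolz [-0.0496  0.0169 -0.9986] need units [ 0.24 -0.06  0.    0.21]
t 35.35 pos [630.9 -74.6 295.1] jaw 111.07 tilt 3.01 F [-0.2 -0.2 -0.5] w 85.4 j [-0.22  0.39 -0.11  1.12  0.01 -0.59]
[   0   60   45  120 2850] [ 28. 119.]
[ 205  169   75   75 5248] [242. 206.]
[ 365  197  116  108 2555] [408. 241.]
[ 390  231   81   70 3565] [432. 263.]
[ 99 246  50  59 868] [121. 275.]
[ 625.98919678 -241.34159851] 12.621089935302734 (78.9169921875, 30.661174774169922)
[629.85949707 -75.76691437] 22.156963348388672 (57.3123893737793, 54.94955825805664)
```

arm_command(commands=[0,0,1,0,0,0,1,0,0,0,0.8,0,0,0,0,0,0,0,0,0,0,0,0,0,0,0,-1,0,0,0,-1,0,0,0,-1,0,0,0,0,0,0,0,0,0,0,0,0,0])

```text
time: 36.55
eef_pos: [626.6, -66.4, 281.9]
ee_rot: [0.577, -3.031, -0.048]
contact_force: [0.1, -0.4, -0.4]
width: 85.2
```

```bash
python3 - <<'E'
from h import *
gog(631.3,-75.3,None,112)
E
```

```text
t 36.55 pos [626.6 -66.4 281.9] jaw 111.48 tilt 3.65 F [ 0.1 -0.4 -0.4] w 85.2 j [-0.21  0.39 -0.14  1.11  0.01 -0.59]
grasp [616.9 -63.1 282.2] toolz [-0.0603  0.0203 -0.998 ] need units [ 0.36 -0.3   0.    0.11]
```

arm_command(commands=[0.36,-0.3,-0.3,0.1,0,0,-0.6,0,0,0,-0.6,0,0,0,0,0,0,0,0,0])

```text
time: 37.05
eef_pos: [647.6, -80.0, 233.4]
ee_rot: [0.593, -3.048, -0.035]
contact_force: [0.4, 0.6, 0.6]
width: 85.5
```

```bash
python3 - <<'E'
from h import *
gog(631.3,-75.3,176,112); m,p,d=wrist("w16"); status(); H,S,V=chan(p)
n,l,st,c=cv2.connectedComponentsWithStats(((S<70)&(V>85)).astype(np.uint8))
for i in range(1,n):
    if st[i,4]>1500:
        ys,xs=np.nonzero(l==i); P=ray("wrist",np.c_[xs,ys],24,m); cc,a,s=axis(P); print(st[i],cc.round(1),np.degrees(a).round(1),np.round(s,1))
E
```

```text
t 37.05 pos [647.6 -80.  233.4] jaw 112.01 tilt 2.46 F [0.4 0.6 0.6] w 85.5 j [-0.22  0.47 -0.14  1.01  0.01 -0.61]
grasp [641.2 -77.5 233.5] toolz [-0.0401  0.0153 -0.9991] need units [-0.25  0.05 -1.44 -0.  ]
t 37.1 pos [647.6 -79.9 233.5] jaw 112.01 tilt 2.45 F [1.  0.3 0.1] w 85.5 j [-0.22  0.47 -0.14  1.01  0.01 -0.61]
[ 213  161  100   98 9244] [630. -76.] 22.1 [57.  54.6]
[ 430  202   82   70 2205] [603.4  49.7] 1.4 [46.3 38.4]
[ 446  246   66   71 3659] [624.3  64.3] 32.9 [46.7 40. ]
```

arm_command(commands=[-0.26,0.04,0,0,0,0,-0.4,0,0,0,-0.45,0,0,0,-0.3,0,0,0,0,0,0,0,0,0])

```text
time: 37.7
eef_pos: [637.4, -78.2, 190.2]
ee_rot: [0.596, -3.055, -0.03]
contact_force: [-0.1, 0.1, 0.0]
width: 85.0
```

```bash
python3 - <<'E'
from h import *
gog(630.8,-75.7,176,112)
E
```

```text
t 37.7 pos [637.4 -78.2 190.2] jaw 112.04 tilt 1.97 F [-0.1  0.1  0. ] w 85.0 j [-0.22  0.49 -0.2   0.91  0.01 -0.61]
grasp [632.3 -76.  190.3] toolz [-0.0317  0.0134 -0.9994] need units [-0.04  0.01 -0.36 -0.01]
```

arm_command(commands=[-0.04,0,-0.25,0,0,0,-0.1,0,0,0,0,0,0,0,0,0])

```text
time: 38.1
eef_pos: [636.2, -78.3, 175.8]
ee_rot: [0.596, -3.057, -0.029]
contact_force: [0.8, 0.3, 0.2]
width: 85.2
```

```bash
python3 - <<'E'
from h import *
gog(630.8,-75.7,176,112)
E
```

```text
t 38.1 pos [636.2 -78.3 175.8] jaw 112.05 tilt 1.89 F [0.8 0.3 0.2] w 85.2 j [-0.22  0.51 -0.21  0.88  0.01 -0.61]
grasp [631.3 -76.1 175.9] toolz [-0.0303  0.0131 -0.9995] need units [-0.01  0.01  0.   -0.01]
```

arm_command(commands=[0,0,0,0,0,0,0,0,0,0,0,0,0,0,0,0,0,0,0,0], gripper=-1)

```text
time: 38.6
eef_pos: [636.8, -78.2, 176.9]
ee_rot: [0.597, -3.058, -0.028]
contact_force: [0.0, -0.4, 0.1]
width: 54.9
```

```bash
python3 - <<'E'
from h import *
s,a=status(); g,t=gp(s); print(g,t); m,p,d=wrist("w17"); H,S,V=chan(p)
u=np.array([np.cos(np.radians(a-90)),np.sin(np.radians(a-90))])
col=p[:,256].astype(int); gy=cv2.cvtColor(p,cv2.COLOR_BGR2GRAY)
print([(y,int(S[y,256]),int(V[y,256])) for y in range(140,345,5)])
for c in (225,256,290):
    y=next(y for y in range(100,383) if S[y,c]<70 and V[y,c]>85 and S[y+3,c]<70); P=ray("wrist",[(c,y)],24,m)[0,:2]
    print(c,y,"near edge along u",(P-g[:2])@u)
E
```

```text
t 38.6 pos [636.8 -78.2 176.9] jaw 112.06 tilt 1.79 F [ 0.  -0.4  0.1] w 54.9 j [-0.22  0.51 -0.21  0.88  0.01 -0.61]
[632.14279805 -76.13506927 176.97375046] [-0.02844889  0.01295923 -0.99951124]
[(140, 153, 225), (145, 152, 220), (150, 154, 213), (155, 153, 216), (160, 155, 214), (165, 154, 214), (170, 152, 217), (175, 152, 223), (180, 149, 229), (185, 149, 227), (190, 150, 221), (195, 151, 227), (200, 12, 87), (205, 6, 91), (210, 10, 107), (215, 10, 171), (220, 14, 198), (225, 13, 194), (230, 13, 198), (235, 13, 191), (240, 15, 200), (245, 17, 194), (250, 16, 194), (255, 15, 187), (260, 16, 190), (265, 18, 128), (270, 18, 130), (275, 20, 130), (280, 18, 131), (285, 18, 127), (290, 16, 129), (295, 18, 126), (300, 19, 124), (305, 13, 122), (310, 16, 127), (315, 15, 123), (320, 14, 127), (325, 14, 127), (330, 13, 115), (335, 150, 207), (340, 153, 207)]
225 199 near edge along u -32.86776732931769
256 199 near edge along u -32.78914308094042
290 198 near edge along u -33.10091157929469
```

```bash
python3 - <<'E'
from h import *
q=np.load("w17.npz",allow_pickle=True); p,m=q["p"],q["m"].item(); H,S,V=chan(p)
g=np.array([632.14,-76.14]); u=np.array([np.cos(np.radians(22.06)),np.sin(np.radians(22.06))])
print(V[205:218,256],V[326:338,256],S[326:338,256])
for n,px,z in(("near bottom",(256,198.5),0),("near top",(256,212.5),24),("far top",(256,332),24)): print(n,((ray("wrist",[px],z,m)[0,:2]-g)@u).round(1))
E
```

```text
[ 91  91  93  95  95 107 122 139 153 165 171 177 184] [125 125 124 121 115 118 165 199 206 207 207 209] [ 12  14  14  15  13  30 108 144 150 150 152 151]
near bottom -26.1
near top -27.4
far top 26.4
```

arm_command(commands=[0,0,0.4,0,0,0,0.8,0,0,0,0.8,0,0,-0.7,0.2,-0.3,0,-0.8,0,-0.4,0,-0.8,0,-0.4,0.1,-0.8,0,-0.4,0.1,-0.8,0,-0.3,0,-0.6,0,-0.2,0,-0.2,0,0,0,0,0,0,0,0,0,0])

```text
time: 39.85
eef_pos: [636.2, -269.3, 264.9]
ee_rot: [0.343, -3.079, -0.049]
contact_force: [-0.2, 0.2, -5.3]
width: 54.7
```

arm_command(commands=[0,0,0,0,0,0,0,0])

```text
time: 40.05
eef_pos: [635.8, -266.8, 264.4]
ee_rot: [0.347, -3.077, -0.052]
contact_force: [-0.6, 0.0, -6.0]
width: 54.9
```

```bash
python3 - <<'E'
from h import *
gog(637,-275.7,None,103); m,p,d=wrist("w18"); status(); H,S,V=chan(p)
n,l,st,c=cv2.connectedComponentsWithStats(((S<125)&(V>150)&(H>15)&(S>20)).astype(np.uint8)[:,120:400])
for i in range(1,n):
    if st[i,4]>300: print(st[i]+[120,0,0,0,0])
for x in (190,200,215,256,300,310,320):
    y=[y for y in range(60,240) if S[y,x]<125 and V[y,x]>150 and H[y,x]>12]; print(x,y[:1],y[-1:])
for r in (150,165,180,200,215):
    x=[x for x in range(150,360) if S[r,x]<125 and V[r,x]>150 and H[r,x]>12]; print(r,x[:1],x[-1:])
E
```

```text
t 40.05 pos [ 635.8 -266.8  264.4] jaw 102.82 tilt 3.19 F [-0.6  0.  -6. ] w 54.9 j [-0.49  0.5  -0.01  1.12  0.   -0.72]
grasp [ 628.1 -262.2  264.7] toolz [-0.0478  0.0286 -0.9984] need units [ 0.22 -0.34  0.    0.04]
t 40.1 pos [ 635.9 -266.6  264.4] jaw 102.84 tilt 3.2 F [-0.2  0.5 -4.8] w 54.6 j [-0.49  0.5  -0.01  1.12  0.   -0.72]
[166 152 125  95 879]
190 [152] [231]
200 [152] [239]
215 [152] [239]
256 [152] [239]
300 [213] [239]
310 [213] [239]
320 [213] [239]
150 [] []
165 [167] [291]
180 [168] [290]
200 [169] [188]
215 [170] [322]
```

```bash
python3 - <<'E'
from h import *
q=np.load("w18.npz",allow_pickle=True); p,m=q["p"],q["m"].item()
c=ray("wrist",[(166,152),(291.5,152)],10,m)[:,:2]; v=c[1]-c[0]; w=np.linalg.norm(v); n=np.array([v[1],-v[0]])/w
print(c,w,"ang",np.degrees(np.arctan2(n[1],n[0])),c.mean(0)+42*n)
E
```

```text
[[ 603.06673223 -325.76822026]
 [ 584.72102466 -243.36519785]] 84.42051342688032 ang 12.551284025088538 [ 634.89015767 -275.43954687]
```

arm_command(commands=[0.22,-0.34,0,0.02,0,0,-0.4,0,0,0,-0.5,0,0,0,-0.3,0,0,0,0,0,0,0,0,0])

```text
time: 40.7
eef_pos: [643.8, -274.8, 212.1]
ee_rot: [0.357, -3.073, -0.059]
contact_force: [0.1, 0.0, -5.6]
width: 54.7
```

```bash
python3 - <<'E'
from h import *
gog(637,-275.7,188,103)
E
```

```text
t 40.7 pos [ 643.8 -274.8  212.1] jaw 103.22 tilt 3.5 F [ 0.1  0.  -5.6] w 54.7 j [-0.5   0.57 -0.02  1.04  0.   -0.73]
grasp [ 635.4 -269.5  212.4] toolz [-0.0516  0.0325 -0.9981] need units [ 0.04 -0.15 -0.61 -0.05]
```

arm_command(commands=[0.02,-0.16,-0.3,-0.06,0,0,-0.25,0,0,0,0,0,0,0,0,0])

```text
time: 41.1
eef_pos: [645.0, -281.8, 189.3]
ee_rot: [0.35, -3.075, -0.058]
contact_force: [-0.0, 0.2, -5.8]
width: 54.2
```

```bash
python3 - <<'E'
from h import *
gog(636.4,-275.6,188,102.9)
E
```

```text
t 41.1 pos [ 645.  -281.8  189.3] jaw 102.93 tilt 3.4 F [-0.   0.2 -5.8] w 54.2 j [-0.5   0.6  -0.03  1.01  0.   -0.73]
grasp [ 636.9 -276.6  189.6] toolz [-0.05    0.032  -0.9982] need units [-0.01  0.03 -0.04 -0.01]
```

arm_command(commands=[-0.01,0.03,-0.05,0,0,0,0,0])

```text
time: 41.3
eef_pos: [645.0, -280.9, 188.0]
ee_rot: [0.35, -3.077, -0.057]
contact_force: [0.5, 0.1, -5.2]
width: 55.0
```

```bash
python3 - <<'E'
from h import *
gog(636.4,-275.6,188,102.9)
E
```

```text
t 41.3 pos [ 645.  -280.9  188. ] jaw 102.92 tilt 3.31 F [ 0.5  0.1 -5.2] w 55.0 j [-0.5   0.6  -0.03  1.    0.   -0.73]
grasp [ 637.1 -275.8  188.3] toolz [-0.0486  0.0312 -0.9983] need units [-0.02  0.01 -0.01 -0.  ]
```

arm_command(commands=[-0.02,0.01,-0.03,0,0,0,0,0])

```text
time: 41.5
eef_pos: [644.7, -280.7, 187.9]
ee_rot: [0.35, -3.078, -0.055]
contact_force: [-0.4, 0.3, -6.8]
width: 54.7
```

arm_command(commands=[0,0,0,0,0,0,0,0,0,0,0,0,0,0,0,0], gripper=1)

```text
time: 41.9
eef_pos: [646.8, -281.6, 192.6]
ee_rot: [0.351, -3.085, -0.048]
contact_force: [-0.5, -1.1, -0.1]
width: 85.3
```

arm_command(commands=[0,0,0.3,0,0,0,0.6,0,0,0,0.9,0,0,0,0.9,0,0,0,0,0,0,0,0,0])

```text
time: 42.5
eef_pos: [646.4, -281.4, 309.3]
ee_rot: [0.351, -3.087, -0.046]
contact_force: [0.0, 0.4, -0.2]
width: 85.2
```

```bash
python3 - <<'E'
from h import *
status(); m,p,d=wrist("w19"); status(); H,S,V=chan(p)
gy=cv2.cvtColor(p,cv2.COLOR_BGR2GRAY)
n,l,st,c=cv2.connectedComponentsWithStats(((S<125)&(V>150)&(H>12)&(S>20)).astype(np.uint8)[100:260,130:380])
for i in range(1,n):
    if st[i,4]>200: print("ply",st[i]+[130,100,0,0,0])
for r in (150,175,200): print(r,[(x,int(S[r,x]),int(V[r,x])) for x in range(180,320,3)])
print([(y,int(S[y,252]),int(V[y,252])) for y in range(115,250,3)])
E
```

```text
t 42.5 pos [ 646.4 -281.4  309.3] jaw 102.95 tilt 2.59 F [ 0.   0.4 -0.2] w 85.2 j [-0.5   0.49  0.07  1.2   0.   -0.73]
t 42.55 pos [ 646.8 -281.6  309.9] jaw 102.96 tilt 2.49 F [ 0.3 -0.1  0.8] w 85.2 j [-0.5   0.49  0.07  1.2   0.   -0.73]
ply [ 201  133  106  101 2133]
150 [(180, 157, 202), (183, 157, 203), (186, 155, 203), (189, 153, 206), (192, 153, 207), (195, 153, 209), (198, 151, 211), (201, 120, 234), (204, 5, 255), (207, 4, 255), (210, 4, 255), (213, 4, 255), (216, 15, 255), (219, 90, 196), (222, 90, 196), (225, 89, 197), (228, 89, 198), (231, 88, 199), (234, 88, 199), (237, 88, 198), (240, 88, 198), (243, 92, 192), (246, 89, 166), (249, 89, 166), (252, 89, 166), (255, 86, 171), (258, 88, 169), (261, 90, 168), (264, 86, 170), (267, 86, 169), (270, 87, 168), (273, 86, 169), (276, 84, 143), (279, 83, 141), (282, 84, 140), (285, 84, 140), (288, 83, 142), (291, 24, 255), (294, 5, 255), (297, 5, 255), (300, 5, 255), (303, 6, 255), (306, 133, 190), (309, 155, 160), (312, 153, 215), (315, 152, 215), (318, 154, 214)]
175 [(180, 153, 220), (183, 151, 221), (186, 151, 223), (189, 15
[... 1432 characters left out ...]
154, 218), (118, 153, 208), (121, 152, 211), (124, 151, 210), (127, 152, 210), (130, 149, 223), (133, 111, 236), (136, 8, 255), (139, 8, 255), (142, 8, 255), (145, 5, 255), (148, 14, 255), (151, 78, 115), (154, 75, 112), (157, 54, 119), (160, 11, 170), (163, 5, 189), (166, 5, 187), (169, 5, 187), (172, 3, 184), (175, 4, 187), (178, 4, 186), (181, 1, 178), (184, 3, 178), (187, 0, 178), (190, 1, 179), (193, 3, 181), (196, 3, 184), (199, 3, 178), (202, 0, 178), (205, 3, 176), (208, 3, 174), (211, 6, 177), (214, 4, 180), (217, 3, 175), (220, 6, 181), (223, 6, 181), (226, 24, 183), (229, 17, 255), (232, 86, 252), (235, 152, 198), (238, 150, 190), (241, 151, 189), (244, 153, 198), (247, 153, 204)]
```

```bash
python3 - <<'E'
from h import *
q=np.load("w19.npz",allow_pickle=True); p,m=q["p"],q["m"].item(); H,S,V=chan(p)
seg(p,m,"block top",(205,155,300,232),(S<30)&(V>150)&(V<205),34)
r=lambda c,w,z:(ray("wrist",[(c,w)],z,m)[0,:2])
a=np.radians(12.8);u=np.array([np.cos(a),np.sin(a)]);n=np.array([-u[1],u[0]])
pl=(r(202.5,187,10)+r(305,187,10))/2@n; bl=(r(218.5,187,34)+r(289.5,187,34))/2@n
pu=[r(252,133,10)@u,r(252,234,10)@u]; bu=[r(252,159,34)@u,r(252,227,34)@u]
print("lat",bl-pl,"along plate",pu,np.mean(pu),"block",bu,np.mean(bu)-np.mean(pu))
print("widths",np.linalg.norm(r(202.5,187,10)-r(305,187,10)),np.linalg.norm(r(218.5,187,34)-r(289.5,187,34)))
E
```

```text
block top 4690 rect [ 636.7 -275.4] ang 102.7 size [53.  52.7] mean [ 635.9 -275.8]
lat -0.5883000172054267 along plate [np.float64(516.2989256916092), np.float64(602.249707727845)] 559.2743167097271 block [np.float64(533.538316209607), np.float64(586.9806700663735)] 0.9851764282631166
widths 85.22456257626735 53.78052592341556
```

arm_command(commands=[-0.5,0.6,0.6,0,-0.8,0.8,0.6,0,-0.8,0.8,0,0,-0.8,0.8,0,0,-0.8,0.8,0,0,-0.8,0.8,0,0,-0.8,0.8,0,0,-0.4,0.4,0,0,0,0,0,0,0,0,0,0,0,0,0,0])

```text
time: 43.65
eef_pos: [405.6, -42.5, 346.9]
ee_rot: [0.347, -3.074, -0.057]
contact_force: [0.7, 0.3, -1.1]
width: 85.5
```

```bash
python3 - <<'E'
from h import *
status(); p,d=grab_frame("top"); cv2.imwrite("pics/top2.png",p); H,S,V=chan(p)
def roi(n,b,mask,z):
    x0,y0,x1,y1=b; px=comp(mask[y0:y1,x0:x1],(x0,y0)); P=ray("top",px,z); c,a,s=axis(P)
    print(n,len(px),"rect",c.round(1),"ang",round(np.degrees(a),1),"size",np.round(s,1),"mean",P.mean(0)[:2].round(1))
print("want block (637.2,-275.8) 13; dome (626.8,83.3); hammer head (491.1,-344.8), handle ctr (427,-334); pliers outline rect (442.1,342.2) 2.4")
roi("block",(346,134,402,188),(S<70)&(V<200)&(V>75),34)
roi("dome",(198,143,234,179),(S<22)&(V>120),34)
roi("head",(372,208,428,250),(S<40)&(V>95)&(V<235),34)
roi("handle",(380,230,425,285),(S>75)&(S<130)&(V>200)&(H>15),34)
roi("orange",(70,202,124,280),(H<18)&(S>190)&(V>150),20)
roi("pliers+",(78,210,115,272),((S<60)&(V<130))|((H<18)&(S>190)&(V>150)),20)
E
```

```text
t 43.65 pos [405.6 -42.5 346.9] jaw 102.84 tilt 3.46 F [ 0.7  0.3 -1.1] w 85.5 j [-0.27 -0.05 -0.52  1.16  0.02 -0.49]
want block (637.2,-275.8) 13; dome (626.8,83.3); hammer head (491.1,-344.8), handle ctr (427,-334); pliers outline rect (442.1,342.2) 2.4
block 573 rect [ 639.  -275.7] ang 12.7 size [53.8 53.4] mean [ 638.8 -275.5]
dome 443 rect [627.4  82.3] ang 57.9 size [52.4 50.1] mean [627.4  81.8]
head 96 rect [ 492.6 -335. ] ang 83.1 size [44.6 22.8] mean [ 491.5 -338.7]
handle 433 rect [ 424.7 -335.3] ang 170.2 size [106.5  21.5] mean [ 426.9 -335.5]
orange 155 rect [416.3 357.7] ang 169.9 size [67.  18.3] mean [415.4 357.7]
pliers+ 562 rect [444.2 338.8] ang 169.4 size [128.8  45.5] mean [444.3 340.1]
```

```bash
python3 - <<'E'
from h import *
q=np.load("w10.npz",allow_pickle=True); p,m=q["p"],q["m"].item(); H,S,V=chan(p)
a=np.radians(-3.6);u=np.array([np.cos(a),np.sin(a)]);n=np.array([-u[1],u[0]])
ply=(V>130)&(S<125)&(H>15)
ys=[np.nonzero(ply[50:100,x])[0].min()+50 for x in (200,250,300)]; fy=[240+np.nonzero(~ply[240:252,x])[0].min() for x in (210,225,285,295)]
print("plate rows",ys,fy)
e=[(ray("wrist",[(250,np.mean(ys))],10,m)[0,:2]@u),(ray("wrist",[(250,np.mean(fy))],10,m)[0,:2]@u)]
L=[];
for r in (80,230):
    x=np.nonzero(ply[r,180:330])[0]+180; L.append((ray("wrist",[(x.min(),r),(x.max()+1,r)],10,m)[:,:2]@n).mean())
print("plate along",e,np.mean(e),"lat",L)
o=(H<18)&(S>170)&(V>90)
P=ray("wrist",comp(o[60:180,252:300],(252,60)),17,m)[:,:2]; Q=ray("wrist",comp(o[60:180,205:252],(205,60)),17,m)[:,:2]
print("grips tail",(P@u).min(),(Q@u).min(),"lat",(P@n).min(),(Q@n).max(),"mid",((P@n).min()+(Q@n).max())/2)
k=(S<60)&(V<130)&(V>62)
J=ray("wrist",comp(k[212:246,230:275],(230,212)),24,m)[:,:2]; print("jaws lat",(J@n).min(),(J@n).max(),"tip",(J@u).max())
E
```

```text
plate rows [np.int64(69), np.int64(69), np.int64(69)] [np.int64(245), np.int64(245), np.int64(244), np.int64(244)]
plate along [np.float64(348.82281232613406), np.float64(488.63663569124805)] 418.72972400869105 lat [np.float64(368.2810202014298), np.float64(368.0825841027058)]
grips tail 355.3517536769902 354.706726642072 lat 370.78417032159945 367.6987009945574 mid 369.24143565807844
jaws lat 358.5951433886548 377.73218408278643 tip 482.5994762418885
```

```bash
python3 -c "
from h import *
print(workorder.job_done()); status()"
```

```text
the job is handed in; nothing more can be done
None
the job is handed in; nothing more can be done
```

All four tools are on their own rests, placed in the order hammer, pliers, dome, block. They are released, and the arm is clear above the bench. I handed the job in at about 43.7 s of the 115 s. The last checks put each tool about 1–2 mm from its outline's centre.

| Tool | Offset from its outline | Direction |
|---|---|---|
| Hammer | about 1 mm toward the tail end, under 0.5 mm sideways | head at the right end |
| Pliers | 0.1 mm along, within about 1 mm sideways | jaws at the right end |
| Dome | within about 1.5 mm | round, none needed |
| Block | about 1 mm along and 0.6 mm sideways | about 0.3° off |

**Checks that disagreed:**
- **Cameras:** the wrist and top cameras differed by up to about 2–3 mm in x on some points. I aimed between the two readings. By the top camera alone, the block sits about 1.8 mm forward.
- **Final top view:** its hammer-head mask caught only part of the head, so I did not use it. The box fitted round the pliers gave an ambiguous angle, so I relied on the close wrist view taken after placing them.
- **Tool tilt:** the tool drifted to between 1° and 6.5° off vertical during the moves. Up-and-down strokes brought it back before the pliers grasp, but a repeat over the block did not help. The position figures allow for it. The hammer, dome and block were let go 1–3° off level, so each had to settle the last few millimetres.

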